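# Rehang the sieve on the other folding hook

### The job

Fold the free hook all the way down, then take the hanging sieve off the other hook and hang it there by its loop, lowering it gently so that the hook takes its weight before you let go. Then fold the emptied hook up flat again until it stops, and leave the sieve hanging still and the teapot, cups and lamp where they are.

Things in the scene. Friction and masses are not known exactly. Their poses are not given: they have to be found in the camera images.
- board: Upright pine board, 420 wide, 22 thick, 440 tall. Origin: under the middle of its front face; x along the face, -y out of it towards the hooks, z up. A ledge at its top (underside at 410) sticks out 35 above both hooks, so a tool pointing straight down cannot reach a folded peg: lean it 35 to 50 degrees, fingers towards the board.
- used_hook: Base of the fold-down hook that bears the sieve at the start (either hook may be the nearer): steel plate 44 wide, 5 thick, 28 below to 98 above the origin, with two ears (outer width 31) up to 37 out. Origin: on the board's face at hinge height; x along the board, -y out of it, z up. Hinge axis: along x, 30 out from the face (y = -30).
- free_hook: Base of the other, identical hook, whose peg is folded up at the start. Origin and axes as used_hook. Hook and sieve are rigid, and forcing them together (28 N) counts as rough: lower the last centimetre slowly, by feel.
- used_peg (a joint): Brass peg of used_hook: bar 16 wide (along x), 10 thick, reaching 80 from the hinge. 0 = folded flat, upright against its stop, bar 25 to 35 out from the board. Grows as it folds down and out to its other stop, 1.309: pointing out, sloping up 15 degrees to the tip. Stiff hinge (0.08 N m), stays where left. Lip at the tip, 8 high, on the top face when out (towards the board when folded).
- free_peg (a joint): The same for the peg of free_hook; a pinched peg tends to lag behind the fingers, so press it home against its stop.
- used_peg_tip (a point): Grip point on the used peg, mid bar, 68 from the hinge axis; moves with the peg. The bar can be pinched here across its 16 mm width (along the hook's x).
- free_peg_tip (a point): The same on the free peg.
- sieve_loop (a point): Centre of the hanging loop of the steel sieve (about 180 g, 193 tall). Upright rectangular loop: opening 30 wide, 38 high; outside 42 wide, 50 high; side bars 8 deep. Own x across the loop, y through it (along the hook's y), z up. Its top bar (inner edge 19 above this point) rests on the peg, at the start 76 out from the board. Grip it across the 42 mm, near its top, fingers either side of the peg.
- sieve_bowl (a point): Middle of the sieve's round bowl, 92 across and 34 deep, 122 below the loop's centre.
- teapot: Blue ceramic teapot, 124 across, 128 tall, 0.7 kg, with spout along its x and handle opposite; origin under its middle. Leave alone.
- cup_a: White espresso cup, 62 across, 55 tall; origin under its middle. Leave alone.
- cup_b: The other white espresso cup. Leave alone.
- lamp: Battery lamp with toggle switch, 70 square base, 115 tall; origin under its middle. Leave alone.
There are look-alikes about, which are no part of the job. Of the things like the part that bears sieve_loop, leave any that is orange or purple; of the rest the larger one is meant.

How it is judged:
By the outcome, as a careful person would: the job done as asked, in the order asked, and still so for the second after the job is handed in, with the robot touching nothing.
It also fails if it takes over 72 s, if anything falls off the work surface, if the arm or the gripper's body presses on something with over 40 N, if the wrist force passes 120 N, or if a joint passes its speed limit or range.

### The arm

A 7-joint arm with a two-finger parallel gripper is mounted at the origin on the work surface. World frame = base frame: x ahead of the robot, y to its left, z up, the work surface at z = 0. Lengths are in m, angles in rad, forces in N, time in s.
With the tool pointing down it reaches from about 0.4 to 0.85 m from the base axis. Payload 4.4 kg.
Tool frame: the origin (TCP) lies between the finger pads; the fingertips stand 25 mm ahead of it and the grasp point (between the pads) lies 6 mm ahead of it (nose_length is the distance from the TCP to the fingertips, in m); z points along the fingers, y is the line along which they close (so a half turn about z gives the same grasp; the last joint's range is limited). The gripper opens to 94 mm and grips with 3 to 60 N. Pads are 16 mm wide; open, the fingers measure 119 mm over their backs; the gripper's body (75 mm by 177 mm) begins 78 mm behind the grasp point.
Start: joints at [1.226, 0.628, 0.038, 1.517, -0.027, 0.996, -0.02], TCP at [0.179, -0.625, 0.23] pointing down, gripper open.
Joint ranges: [-3.06, 3.06], [-0.37, 2.12], [-1.25, 1.32], [0.18, 2.47], [-1.1, 4.24], [0.23, 1.98], [-2.94, 2.94]. Speed limits (rad/s): [2.57, 2.57, 3.14, 3.14, 3.14, 3.14, 3.14].

### API

Orientations are given as a 3x3 rotation matrix whose columns are the frame's x, y, z axes.
In Python, from rig import sense, snapshot, finish_job, nose_length gives the robot as it stands.
- The arm moves only by the shell command python3 -m pendant 'ROWS' [FORCE]. ROWS is JSON, a list of rows, each an object of numbers: "x", "y", "z": the shift along the tool's x, y, z normalised to -1 to 1, where 1 is 0.08 m; "rx", "ry", "rz": the turn, a rotation vector about the tool's x, y, z normalised to -1 to 1, where 1 is 180 degrees; "fingers": the closure, from -1 (fully open) to 1 (shut), so that 0 is half open. In form: [{"x": .., "y": .., "z": .., "rx": .., "ry": .., "rz": .., "fingers": ..}, ...]. A call has exactly 10 rows; each row shifts and turns the commanded pose from where the row before left it, along the tool's axes as they then stand; what a row does not reach is not made up. A row lasts 1/10 s, in which the tool goes at most 50 mm and 8.59 degrees, less where a joint would pass 70% of its speed; a pose out of reach is approached as far as the arm can. A call with a number of a shift or a turn outside -1 to 1 is refused whole. A call with a gripper value outside its range is refused whole. The fingers move at their own pace and stop on an object; FORCE is the grip in N (left out, the last holds). Time passes only in rows, so rows that do not move let the fingers close, or fill a call up. It gives the time, the measured TCP pose, the force, the opening and the grip force at its end, in the units of the state.
- sense(): the state, without advancing time (a new reading comes with each control period).
- snapshot(name): name is "side" or "top"; returns a dict with "img" (480x640x3 uint8, blue, green, red), "range_z" (480x640 float32, m along the optical axis (not along the pixel's ray), 0 where there is no reading), "fx", "fy", "cx", "cy" (pixels), "k1" (the pictures are not rectified: a ray, as slopes to the right and down, at radius r is drawn at 1 + k1 r^2 times it, then the intrinsics apply), "position" and "attitude" of the camera in the world. Camera axes: x right, y down, z forward; pixel columns grow to the right and rows downward; lengths in m; the calibration is good to about 2 mm. A picture is of the moment at which its call begins.
- finish_job(): hands the job in; it is judged then, once.
The state is a dict: "time_s": time; "joints": joint angles; "joint_velocities": joint speeds; "tau": joint torques, N m; "ee_pos": TCP position; "tool_rot": TCP orientation; "contact_force": force on the tool from outside, world axes, zero at the start; "moment": the same for the moment, N m; "width": finger opening in m; "finger_force": force on a finger pad.
Only numpy, scipy, OpenCV 4.12 (cv2) and the standard library are available. Lean on these libraries where they do the work, as an engineer would, in place of code of your own. Each camera call takes 0.05 s, during which the arm holds its last target. There are 200 camera calls.

## Working session

There is one attempt and no reset: what is moved stays moved. The work goes in short steps, Python scripts to look and compute and a shell command to move; the robot and the scene stay as the last step left them, time stands still between calls to the robot, and variables do not carry over. Pictures are saved under pics/ and viewed, at most 10 in all, crops included, and the job is handed in when it is done.

```bash
ls; mkdir -p pics
cat > h.py <<'E'
import numpy as np, cv2
from rig import sense, snapshot
def pts(s):
    h,w=s['range_z'].shape
    u,v=np.meshgrid(np.arange(w),np.arange(h))
    K=np.array([[s['fx'],0,s['cx']],[0,s['fy'],s['cy']],[0,0,1.]])
    p=np.stack([u,v],-1).reshape(-1,1,2).astype(np.float64)
    n=cv2.undistortPoints(p,K,np.array([s['k1'],0,0,0.])).reshape(h,w,2)
    z=s['range_z']
    c=np.dstack([n*z[...,None],z])
    return c@np.array(s['attitude']).T+np.array(s['position'])
E
python3 - <<'E'
from h import *
for n in('side','top'):
    s=snapshot(n); cv2.imwrite(f'pics/{n}0.png',s['img']); np.savez(f'{n}0.npz',P=pts(s),img=s['img'],rz=s['range_z'])
    print(n,s['position'],np.round(s['attitude'],3).tolist(),s['fx'],s['k1'])
E
```

```text
pics
side [ 0.79204659 -0.32245395  1.62574084] [[0.739, 0.64, -0.21], [0.674, -0.705, 0.222], [-0.006, -0.305, -0.952]] 618.481503752894 -0.1509317070812116
top [0.26510356 0.02831658 1.38629847] [[0.022, -0.987, 0.162], [-0.999, -0.027, -0.023], [0.027, -0.161, -0.987]] 540.9647894298975 -0.13200849678395907
```

View pics/side0.png

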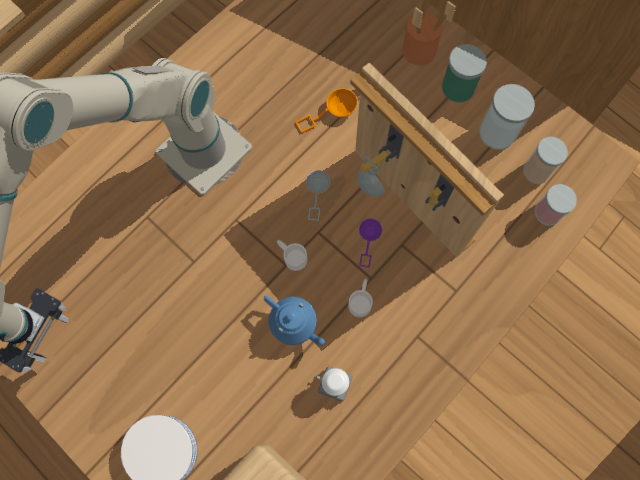

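View pics/top0.png

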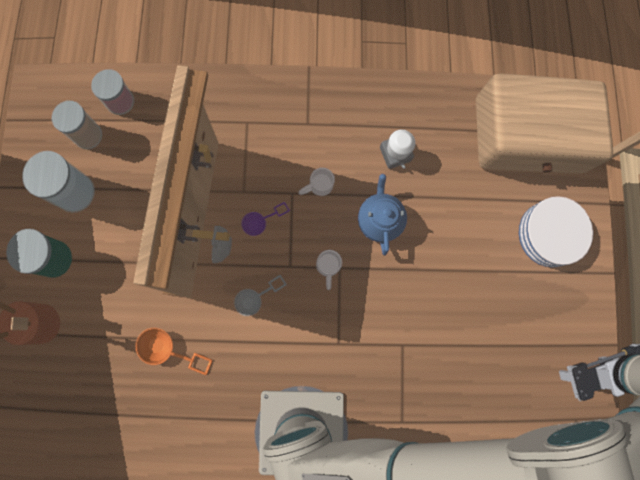

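The side view shows the used hook with its peg out at about (380,158) and the sieve bowl below it at (370,182). The free hook is folded up at about (438,192). The top view shows the board at columns 140–215, with the used peg near (210,235) and the free hook near (203,152). Next I'll measure the board and hooks.

Run:
```python
from h import *
d=np.load('side0.npz');P=d['P'];img=d['img']
t=np.load('top0.npz');Q=t['P'];ti=t['img']
# board ledge/top: points z>0.425..0.455
for n,p in(('side',P),('top',Q)):
    m=(p[...,2]>.43)&(p[...,2]<.452)&(p[...,1]>.0)&(p[...,1]<.5)&(p[...,0]>.25)
    q=p[m][:,:2].astype(np.float32); r=cv2.minAreaRect(q); print(n,m.sum(),np.round(cv2.boxPoints(r),4).tolist(),np.median(p[m][:,2]))
# face: side view points 0.05<z<.4, fit a plane by ransac-ish
for n,p in(('side',P),('top',Q)):
    m=(p[...,2]>.1)&(p[...,2]<.38)&(p[...,1]>.1)&(p[...,1]<.35)&(p[...,0]>.3)&(p[...,0]<.9)
    q=p[m].astype(np.float32)[:,:2]
    l=cv2.fitLine(q,cv2.DIST_HUBER,0,.002,.01).ravel()
    for _ in range(6):
        nn=np.array([-l[1],l[0]]);dd=(q-l[2:])@nn; q2=q[abs(dd)<.006]; l=cv2.fitLine(q2,cv2.DIST_L2,0,.01,.01).ravel()
    print(n,len(q),len(q2),l, (q2@l[:2]).min(),(q2@l[:2]).max())
c=cv2.resize(img[60:260,290:510],None,fx=3.4,fy=3,interpolation=cv2.INTER_CUBIC);cv2.imwrite('pics/c0.png',cv2.resize(img[60:260,290:510],(660,600),interpolation=cv2.INTER_CUBIC))
```

```text
side 2530 [[0.3237999975681305, 0.24979999661445618], [0.7398999929428101, 0.19789999723434448], [0.7476999759674072, 0.260699987411499], [0.33169999718666077, 0.3127000033855438]] 0.43831259041647364
top 3034 [[0.32510000467300415, 0.2554999887943268], [0.7416999936103821, 0.20440000295639038], [0.7487999796867371, 0.26179999113082886], [0.3321000039577484, 0.31279999017715454]] 0.43869259339011724
side 6425 5163 [ 0.99255615 -0.12178796  0.54655904  0.26200348] 0.29005608 0.7111986
top 3736 2525 [ 0.9927721  -0.12001467  0.5201863   0.26628605] 0.29222393 0.714168
```

View pics/c0.png

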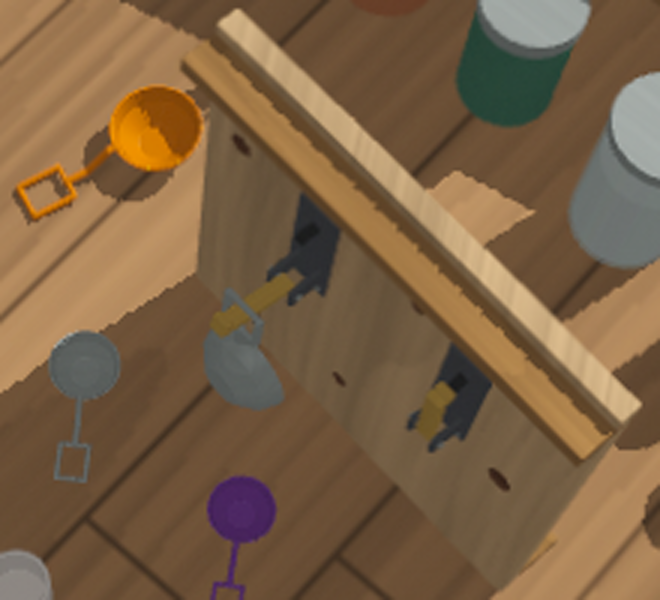

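The crop shows the used peg pointing out with the loop around its tip (crop 230,310), and the free peg folded up (crop 435,405) between its ears. Next I'll measure brass, plate and loop in board coordinates.

```bash
cat >> h.py <<'E'
X=np.array([.9926,-.1214,0]);Y=np.array([.1214,.9926,0]);Z=np.array([0,0,1.])
B=np.stack([X,Y,Z],1)           # board axes in world
O=np.array([.5466,.2625,0.])    # a point on the face line
def tob(p): return (p-O)@B
def tow(b): return O+B@np.array(b)
E
python3 - <<'E'
from h import *
d=np.load('side0.npz');t=np.load('top0.npz')
for n,f in(('side',d),('top',t)):
    b=tob(f['P']);hsv=cv2.cvtColor(f['img'],cv2.COLOR_BGR2HSV)
    reg=(abs(b[...,0])<.24)&(b[...,1]<.01)&(b[...,1]>-.16)&(b[...,2]>.05)&(b[...,2]<.4)
    H,S,V=[hsv[...,i].astype(int) for i in range(3)]
    brass=reg&(b[...,1]<-.012)&(H>17)&(H<32)&(S>110)
    dark=reg&(V<85)&(S<120)&(b[...,1]<-.002)
    grey=reg&(S<60)&(V>85)&(b[...,1]<-.012)
    for k,m in(('brass',brass),('dark',dark),('grey',grey)):
        nn,lab=cv2.connectedComponents(m.astype(np.uint8),connectivity=8)
        for i in range(1,nn):
            q=b[lab==i]
            if len(q)>25: 
                uv=np.argwhere(lab==i).mean(0)[::-1]
                print(n,k,len(q),np.round(uv),'lo',np.round(np.percentile(q,2,0),3),'hi',np.round(np.percentile(q,98,0),3),'mean',np.round(q.mean(0),3))
E
```

```text
side brass 107 [379. 157.] lo [-0.095 -0.07   0.239] hi [-0.079 -0.028  0.26 ] mean [-0.087 -0.049  0.249]
side brass 83 [366. 166.] lo [-0.095 -0.108  0.251] hi [-0.079 -0.079  0.277] mean [-0.086 -0.095  0.263]
side brass 135 [434. 196.] lo [ 0.072 -0.042  0.239] hi [ 0.088 -0.022  0.321] mean [ 0.081 -0.035  0.293]
side dark 431 [393. 143.] lo [-0.108 -0.037  0.219] hi [-0.066 -0.002  0.337] mean [-0.085 -0.01   0.276]
side dark 345 [443. 191.] lo [ 0.06  -0.036  0.218] hi [ 0.102 -0.003  0.336] mean [ 0.085 -0.008  0.285]
side grey 568 [370. 181.] lo [-0.119 -0.095  0.105] hi [-0.046 -0.061  0.264] mean [-0.08  -0.079  0.157]
top brass 37 [205. 234.] lo [-0.094 -0.068  0.245] hi [-0.08  -0.037  0.255] mean [-0.087 -0.054  0.251]
top brass 29 [222. 236.] lo [-0.093 -0.104  0.257] hi [-0.082 -0.082  0.273] mean [-0.088 -0.093  0.264]
top dark 216 [198. 159.] lo [ 0.059 -0.035  0.216] hi [ 0.091 -0.003  0.312] mean [ 0.074 -0.011  0.254]
top dark 263 [185. 232.] lo [-0.108 -0.036  0.217] hi [-0.067 -0.003  0.313] mean [-0.089 -0.014  0.256]
top dark 27 [221. 229.] lo [-0.073 -0.08   0.131] hi [-0.047 -0.062  0.257] mean [-0.059 -0.074  0.177]
top dark 105 [225. 251.] lo [-0.13  -0.094  0.115] hi [-0.074 -0.069  0.145] mean [-0.103 -0.086  0.132]
top grey 224 [217. 247.] lo [-0.129 -0.085  0.121] hi [-0.071 -0.059  0.264] mean [-0.102 -0.073  0.177]
```

```bash
cat >> h.py <<'E'
from scipy.spatial.transform import Rotation as Ro
def lean(deg,sgn=1):  # tool leaned by deg, fingers towards board; tool y = sgn*board X
    a=np.radians(deg); z=B@np.array([0,np.sin(a),-np.cos(a)]); y=sgn*X; return np.stack([np.cross(y,z),y,z],1)
def plan(p,R,n,grasp=True,cur=None):
    """identical rows taking the tool to grasp point p (world), orientation R"""
    s=sense(); R0=np.array(s['tool_rot']); p0=np.array(s['ee_pos'])
    if cur is not None: p0,R0=cur
    R=np.array(R); p=np.array(p)-(R[:,2]*.006 if grasp else 0)
    rv=Ro.from_matrix(R0.T@R).as_rotvec()
    M=sum(Ro.from_rotvec(rv*k/n).as_matrix() for k in range(n))
    d=np.linalg.solve(M,R0.T@(p-p0))
    print(n,'rows shift',np.round(d/.08,4),'turn',np.round(rv/n/np.pi,4),'mm/row',round(1e3*np.linalg.norm(d),1),'deg/row',round(np.degrees(np.linalg.norm(rv))/n,2))
    return p,R
def st():
    s=sense(); R=np.array(s['tool_rot']); g=np.array(s['ee_pos'])+.006*R[:,2]
    print('t',round(s['time_s'],2),'grasp in board',np.round(tob(g),4),'lean',round(np.degrees(np.arctan2(R[:,2]@Y,-R[2,2])),1),'yrow',np.round(R[:,1]@B,3),'F(board)',np.round(np.array(s['contact_force'])@B,2),'w',round(s['width'],4),'ff',round(s['finger_force'],2),'j',np.round(s['joints'],2).tolist())
E
python3 - <<'E'
from h import *
s=sense();print(np.round(s['tool_rot'],3).tolist());st()
for sg in(1,-1):
    c=plan(tow([.081,-.20,.45]),lean(40,sg),20)
print(tow([.081,-.2,.45]))
t=np.load('top0.npz')
for u,v in((383,218),(320,182),(328,263),(400,140)): print(t['P'][v,u].round(3))
E
```

```text
[[0.961, 0.275, -0.0], [0.275, -0.961, 0.002], [-0.0, -0.002, -1.0]]
t 0.1 grasp in board [-0.2575 -0.9249  0.2237] lean 0.1 yrow [ 0.39  -0.921 -0.002] F(board) [ 0.35 -0.5   0.09] w 0.0939 ff 0.0 j [1.23, 0.63, 0.04, 1.52, -0.03, 1.0, -0.02]
20 rows shift [ 0.544  -0.1125  0.0437] turn [ 0.0065  0.0098 -0.0178] mm/row 44.6 deg/row 3.84
20 rows shift [-0.0758 -0.6121 -0.045 ] turn [ 0.0109 -0.0072  0.0299] mm/row 49.5 deg/row 5.87
[0.6027206 0.0541466 0.45     ]
[ 0.527 -0.185  0.112]
[ 0.641 -0.035  0.005]
[ 0.426 -0.06   0.01 ]
[ 0.725 -0.227  0.117]
```

```bash
python3 -m pendant '[{"z":-0.5,"fingers":-0.3},{"z":-0.5,"fingers":-0.3},{"z":-0.5,"fingers":-0.3},{"z":-0.5,"fingers":-0.3},{"z":-0.5,"fingers":-0.3},{"z":-0.5,"fingers":-0.3},{"z":0,"fingers":-0.3},{"z":0,"fingers":-0.3},{"z":0,"fingers":-0.3},{"z":0,"fingers":-0.3}]' 20
python3 - <<'E'
from h import *
st()
a=lean(0); p=tow([.081,-.24,.46]); plan(p,a,20)
s=sense();R0=np.array(s['tool_rot']);p0=np.array(s['ee_pos']);R=a;rv=Ro.from_matrix(R0.T@R).as_rotvec()/20
M=sum(Ro.from_rotvec(rv*k).as_matrix() for k in range(20));d=np.linalg.solve(M,R0.T@(p-p0))
for k in range(20):
    p0=p0+R0@Ro.from_rotvec(rv*k).as_matrix()@d
    if k%4==3: print(p0.round(3))
E
```

```text
t 0.1 grasp in board [-0.2575 -0.9249  0.2237] lean 0.1 yrow [ 0.39  -0.921 -0.002] F(board) [ 0.35 -0.5   0.09] w 0.0939 ff 0.0 j [1.23, 0.63, 0.04, 1.52, -0.03, 1.0, -0.02]
20 rows shift [ 0.4998 -0.0785 -0.1476] turn [-0.     -0.     -0.0186] mm/row 42.2 deg/row 3.35
[ 0.319 -0.544  0.276]
[ 0.436 -0.433  0.322]
[ 0.525 -0.298  0.368]
[ 0.58  -0.146  0.414]
[0.598 0.014 0.46 ]schema error: expected keys x, y, z, rx, ry, rz, fingers
```

```bash
python3 -m pendant '[{"x":0,"y":0,"z":-0.5,"rx":0,"ry":0,"rz":0,"fingers":0.1},{"x":0,"y":0,"z":-0.5,"rx":0,"ry":0,"rz":0,"fingers":0.1},{"x":0,"y":0,"z":-0.5,"rx":0,"ry":0,"rz":0,"fingers":0.1},{"x":0,"y":0,"z":-0.5,"rx":0,"ry":0,"rz":0,"fingers":0.1},{"x":0,"y":0,"z":-0.5,"rx":0,"ry":0,"rz":0,"fingers":0.1},{"x":0.5,"y":-0.08,"z":0,"rx":0,"ry":0,"rz":-0.0186,"fingers":0.1},{"x":0.5,"y":-0.08,"z":0,"rx":0,"ry":0,"rz":-0.0186,"fingers":0.1},{"x":0.5,"y":-0.08,"z":0,"rx":0,"ry":0,"rz":-0.0186,"fingers":0.1},{"x":0.5,"y":-0.08,"z":0,"rx":0,"ry":0,"rz":-0.0186,"fingers":0.1},{"x":0.5,"y":-0.08,"z":0,"rx":0,"ry":0,"rz":-0.0186,"fingers":0.1}]' 20
python3 - <<'E'
from h import *
st(); plan(tow([.081,-.24,.44]),lean(0),15)
E
```

```text
time_s: 1.1
ee_pos: [0.3517, -0.5175, 0.4298]
tool_rot: [[0.84, 0.542, -0.001], [0.542, -0.84, 0.001], [-0.0, -0.001, -1.0]]
contact_force: [0.0, 0.2, -0.4]
width: 0.0421
finger_force: 0.0
t 1.1 grasp in board [-0.0987 -0.7979  0.4238] lean 0.0 yrow [ 0.64  -0.768 -0.001] F(board) [-0.02  0.18 -0.43] w 0.0421 ff 0.0 j [0.96, 0.46, -0.05, 1.26, 0.02, 1.42, -0.09]
15 rows shift [ 0.4983 -0.0781 -0.0134] turn [-0.     -0.     -0.0186] mm/row 40.4 deg/row 3.35
```

```bash
python3 -m pendant '[{"x":0.5,"y":-0.08,"z":0,"rx":0,"ry":0,"rz":-0.0186,"fingers":0.1},{"x":0.5,"y":-0.08,"z":0,"rx":0,"ry":0,"rz":-0.0186,"fingers":0.1},{"x":0.5,"y":-0.08,"z":0,"rx":0,"ry":0,"rz":-0.0186,"fingers":0.1},{"x":0.5,"y":-0.08,"z":0,"rx":0,"ry":0,"rz":-0.0186,"fingers":0.1},{"x":0.5,"y":-0.08,"z":0,"rx":0,"ry":0,"rz":-0.0186,"fingers":0.1},{"x":0.5,"y":-0.08,"z":0,"rx":0,"ry":0,"rz":-0.0186,"fingers":0.1},{"x":0.5,"y":-0.08,"z":0,"rx":0,"ry":0,"rz":-0.0186,"fingers":0.1},{"x":0.5,"y":-0.08,"z":0,"rx":0,"ry":0,"rz":-0.0186,"fingers":0.1},{"x":0.5,"y":-0.08,"z":0,"rx":0,"ry":0,"rz":-0.0186,"fingers":0.1},{"x":0.5,"y":-0.08,"z":0,"rx":0,"ry":0,"rz":-0.0186,"fingers":0.1}]' 20
python3 - <<'E'
from h import *
st(); plan(tow([.081,-.13,.409]),lean(45),9)
E
```

```text
time_s: 2.1
ee_pos: [0.5692, -0.1826, 0.4299]
tool_rot: [[0.402, 0.916, -0.001], [0.916, -0.402, 0.0], [-0.0, -0.001, -1.0]]
contact_force: [0.7, 0.1, 0.6]
width: 0.0425
finger_force: 0.0
t 2.1 grasp in board [ 0.0764 -0.4391  0.4239] lean 0.0 yrow [ 0.958 -0.287 -0.001] F(board) [0.68 0.14 0.57] w 0.0425 ff 0.0 j [0.43, 0.42, -0.27, 1.34, 0.11, 1.4, -0.25]
9 rows shift [ 0.3967 -0.0616  0.1709] turn [ 0.004   0.0276 -0.0098] mm/row 34.9 deg/row 5.32
```

```bash
python3 -m pendant '[{"x":0.397,"y":-0.0616,"z":0.171,"rx":0.004,"ry":0.0276,"rz":-0.0098,"fingers":0.1},{"x":0.397,"y":-0.0616,"z":0.171,"rx":0.004,"ry":0.0276,"rz":-0.0098,"fingers":0.1},{"x":0.397,"y":-0.0616,"z":0.171,"rx":0.004,"ry":0.0276,"rz":-0.0098,"fingers":0.1},{"x":0.397,"y":-0.0616,"z":0.171,"rx":0.004,"ry":0.0276,"rz":-0.0098,"fingers":0.1},{"x":0.397,"y":-0.0616,"z":0.171,"rx":0.004,"ry":0.0276,"rz":-0.0098,"fingers":0.1},{"x":0.397,"y":-0.0616,"z":0.171,"rx":0.004,"ry":0.0276,"rz":-0.0098,"fingers":0.1},{"x":0.397,"y":-0.0616,"z":0.171,"rx":0.004,"ry":0.0276,"rz":-0.0098,"fingers":0.1},{"x":0.397,"y":-0.0616,"z":0.171,"rx":0.004,"ry":0.0276,"rz":-0.0098,"fingers":0.1},{"x":0.397,"y":-0.0616,"z":0.171,"rx":0.004,"ry":0.0276,"rz":-0.0098,"fingers":0.1},{"x":0,"y":0,"z":0,"rx":0,"ry":0,"rz":0,"fingers":0.1}]' 20
python3 - <<'E'
from h import *
st(); plan(tow([.081,-.03,.309]),lean(45),8)
for n in('side','top'):
    s=snapshot(n); P=tob(pts(s));hsv=cv2.cvtColor(s['img'],cv2.COLOR_BGR2HSV).astype(int)
    m=(abs(P[...,0]-.081)<.03)&(P[...,1]<-.012)&(P[...,1]>-.12)&(P[...,2]>.2)&(P[...,2]<.4)&(hsv[...,0]>17)&(hsv[...,0]<32)&(hsv[...,1]>110)
    if m.sum()>10: print(n,m.sum(),np.percentile(P[m],[3,97],axis=0).round(3).tolist())
    if n=='side': cv2.imwrite('pics/s1.png',cv2.resize(s['img'][40:260,290:530],(720,600)))
E
```

```text
time_s: 3.1
ee_pos: [0.6097, 0.1204, 0.4133]
tool_rot: [[0.085, 0.993, 0.084], [0.699, -0.12, 0.705], [0.71, -0.001, -0.705]]
contact_force: [-0.6, -0.1, -0.8]
width: 0.0426
finger_force: 0.0
t 3.1 grasp in board [ 0.0798 -0.1291  0.4091] lean 45.2 yrow [ 1.     0.002 -0.001] F(board) [-0.56 -0.21 -0.81] w 0.0426 ff 0.0 j [0.57, 0.53, -0.65, 1.56, -0.53, 1.1, 0.12]
8 rows shift [-0.0015  0.0021  0.22  ] turn [-0.0001 -0.0001  0.    ] mm/row 17.6 deg/row 0.03
side 135 [[0.073, -0.042, 0.237], [0.088, -0.023, 0.32]]
top 26 [[0.072, -0.039, 0.272], [0.087, -0.023, 0.318]]
```

View pics/s1.png

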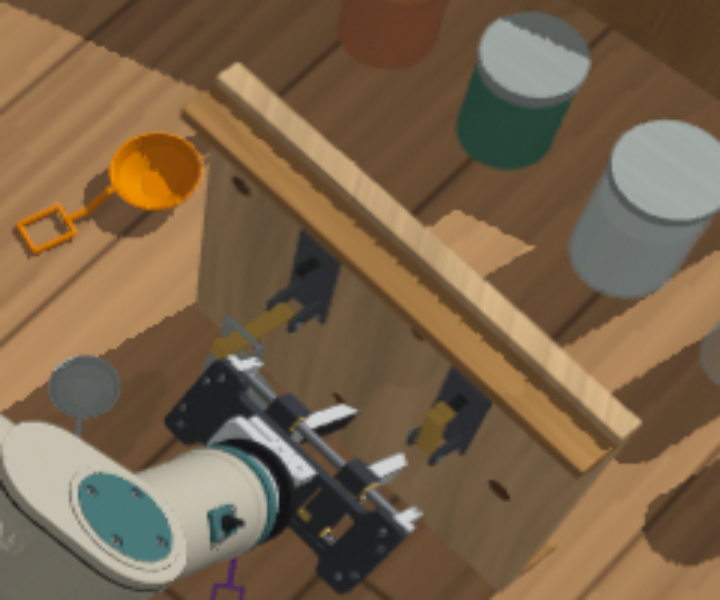

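The gripper is lined up with the free peg at crop (435,420). I'll advance and pinch.

```bash
python3 -m pendant '[{"x":0,"y":0.01,"z":0.22,"rx":0,"ry":0,"rz":0,"fingers":0.1},{"x":0,"y":0,"z":0.22,"rx":0,"ry":0,"rz":0,"fingers":0.1},{"x":0,"y":0,"z":0.22,"rx":0,"ry":0,"rz":0,"fingers":0.1},{"x":0,"y":0,"z":0.22,"rx":0,"ry":0,"rz":0,"fingers":0.1},{"x":0,"y":0,"z":0.22,"rx":0,"ry":0,"rz":0,"fingers":0.1},{"x":0,"y":0,"z":0.22,"rx":0,"ry":0,"rz":0,"fingers":0.1},{"x":0,"y":0,"z":0.22,"rx":0,"ry":0,"rz":0,"fingers":0.1},{"x":0,"y":0,"z":0.22,"rx":0,"ry":0,"rz":0,"fingers":0.1},{"x":0,"y":0,"z":0,"rx":0,"ry":0,"rz":0,"fingers":0.1},{"x":0,"y":0,"z":0,"rx":0,"ry":0,"rz":0,"fingers":0.1}]' 20
python3 -c 'from h import *;st()'
python3 -m pendant '[{"x":0,"y":0,"z":0,"rx":0,"ry":0,"rz":0,"fingers":0.9},{"x":0,"y":0,"z":0,"rx":0,"ry":0,"rz":0,"fingers":0.9},{"x":0,"y":0,"z":0,"rx":0,"ry":0,"rz":0,"fingers":0.9},{"x":0,"y":0,"z":0,"rx":0,"ry":0,"rz":0,"fingers":0.9},{"x":0,"y":0,"z":0,"rx":0,"ry":0,"rz":0,"fingers":0.9},{"x":0,"y":0,"z":0,"rx":0,"ry":0,"rz":0,"fingers":0.9},{"x":0,"y":0,"z":0,"rx":0,"ry":0,"rz":0,"fingers":0.9},{"x":0,"y":0,"z":0,"rx":0,"ry":0,"rz":0,"fingers":0.9},{"x":0,"y":0,"z":0,"rx":0,"ry":0,"rz":0,"fingers":0.9},{"x":0,"y":0,"z":0,"rx":0,"ry":0,"rz":0,"fingers":0.9}]' 15
python3 -c 'from h import *;st()'
```

```text
time_s: 4.2
ee_pos: [0.6249, 0.2157, 0.3144]
tool_rot: [[0.087, 0.992, 0.089], [0.702, -0.124, 0.701], [0.706, 0.002, -0.708]]
contact_force: [-0.3, 0.6, 0.8]
width: 0.0422
finger_force: 0.0
t 4.2 grasp in board [ 0.0834 -0.0327  0.3102] lean 44.9 yrow [ 1.    -0.003  0.002] F(board) [-0.35  0.56  0.76] w 0.0422 ff 0.0 j [0.41, 0.64, -0.65, 1.69, -0.56, 0.79, 0.14]
time_s: 5.2
ee_pos: [0.6238, 0.217, 0.3147]
tool_rot: [[0.086, 0.992, 0.087], [0.701, -0.122, 0.702], [0.708, 0.001, -0.707]]
contact_force: [-4.4, -2.0, 5.6]
width: 0.0158
finger_force: 15.0
t 5.2 grasp in board [ 0.0822 -0.0316  0.3104] lean 45.0 yrow [ 1.    -0.001  0.001] F(board) [-4.16 -2.57  5.58] w 0.0158 ff 15.0 j [0.41, 0.64, -0.66, 1.69, -0.56, 0.8, 0.14]
```

```bash
cat >> h.py <<'E'
def arc(t0,t1,l0,l1,n,r=.069):
    y=lambda a:np.array([-r*np.sin(a),r*np.cos(a)])
    for k in range(n):
        f=lambda v0,v1,j:np.radians(v0+(v1-v0)*j/n)
        # TCP positions
        def tcp(j):
            L=f(l0,l1,j); return y(f(t0,t1,j))-.006*np.array([np.sin(L),-np.cos(L)])
        d=tcp(k+1)-tcp(k); L=f(l0,l1,k)
        tx=np.array([np.cos(L),np.sin(L)]) # tool x in board (y,z)
        tz=np.array([np.sin(L),-np.cos(L)])
        print(k,'x %.3f z %.3f ry %.4f'%(d@tx/.08,d@tz/.08,(l1-l0)/n/180))
E
python3 - <<'E'
from h import *
print(np.round(lean(45)[:,0]@B,2))
arc(0,80,45,15,20)
E
```

```text
[-0.    0.71  0.71]
0 x -0.042 z -0.041 ry -0.0083
1 x -0.046 z -0.037 ry -0.0083
2 x -0.049 z -0.032 ry -0.0083
3 x -0.052 z -0.027 ry -0.0083
4 x -0.054 z -0.022 ry -0.0083
5 x -0.056 z -0.016 ry -0.0083
6 x -0.057 z -0.010 ry -0.0083
7 x -0.058 z -0.005 ry -0.0083
8 x -0.058 z 0.001 ry -0.0083
9 x -0.058 z 0.007 ry -0.0083
10 x -0.057 z 0.013 ry -0.0083
11 x -0.055 z 0.018 ry -0.0083
12 x -0.053 z 0.024 ry -0.0083
13 x -0.051 z 0.029 ry -0.0083
14 x -0.048 z 0.034 ry -0.0083
15 x -0.044 z 0.038 ry -0.0083
16 x -0.041 z 0.043 ry -0.0083
17 x -0.036 z 0.046 ry -0.0083
18 x -0.032 z 0.050 ry -0.0083
19 x -0.027 z 0.053 ry -0.0083
```

```bash
python3 -m pendant '[{"x":-0.042,"y":0,"z":-0.041,"rx":0,"ry":-0.0083,"rz":0,"fingers":0.9},{"x":-0.046,"y":0,"z":-0.037,"rx":0,"ry":-0.0083,"rz":0,"fingers":0.9},{"x":-0.049,"y":0,"z":-0.032,"rx":0,"ry":-0.0083,"rz":0,"fingers":0.9},{"x":-0.052,"y":0,"z":-0.027,"rx":0,"ry":-0.0083,"rz":0,"fingers":0.9},{"x":-0.054,"y":0,"z":-0.022,"rx":0,"ry":-0.0083,"rz":0,"fingers":0.9},{"x":-0.056,"y":0,"z":-0.016,"rx":0,"ry":-0.0083,"rz":0,"fingers":0.9},{"x":-0.057,"y":0,"z":-0.01,"rx":0,"ry":-0.0083,"rz":0,"fingers":0.9},{"x":-0.058,"y":0,"z":-0.005,"rx":0,"ry":-0.0083,"rz":0,"fingers":0.9},{"x":-0.058,"y":0,"z":0.001,"rx":0,"ry":-0.0083,"rz":0,"fingers":0.9},{"x":-0.058,"y":0,"z":0.007,"rx":0,"ry":-0.0083,"rz":0,"fingers":0.9}]' 20
python3 -c 'from h import *;st()'
python3 -m pendant '[{"x":-0.057,"y":0,"z":0.013,"rx":0,"ry":-0.0083,"rz":0,"fingers":0.9},{"x":-0.055,"y":0,"z":0.018,"rx":0,"ry":-0.0083,"rz":0,"fingers":0.9},{"x":-0.053,"y":0,"z":0.024,"rx":0,"ry":-0.0083,"rz":0,"fingers":0.9},{"x":-0.051,"y":0,"z":0.029,"rx":0,"ry":-0.0083,"rz":0,"fingers":0.9},{"x":-0.048,"y":0,"z":0.034,"rx":0,"ry":-0.0083,"rz":0,"fingers":0.9},{"x":-0.044,"y":0,"z":0.038,"rx":0,"ry":-0.0083,"rz":0,"fingers":0.9},{"x":-0.041,"y":0,"z":0.043,"rx":0,"ry":-0.0083,"rz":0,"fingers":0.9},{"x":-0.036,"y":0,"z":0.046,"rx":0,"ry":-0.0083,"rz":0,"fingers":0.9},{"x":-0.032,"y":0,"z":0.05,"rx":0,"ry":-0.0083,"rz":0,"fingers":0.9},{"x":-0.027,"y":0,"z":0.053,"rx":0,"ry":-0.0083,"rz":0,"fingers":0.9}]' 20
python3 -c 'from h import *;st()'
```

```text
time_s: 6.2
ee_pos: [0.6186, 0.1743, 0.2998]
tool_rot: [[0.105, 0.992, 0.062], [0.86, -0.123, 0.496], [0.5, 0.001, -0.866]]
contact_force: [-4.1, 2.5, 4.0]
width: 0.0158
finger_force: 20.0
t 6.2 grasp in board [ 0.0822 -0.0758  0.2946] lean 30.0 yrow [ 1.    -0.001  0.001] F(board) [-4.41  1.96  4.01] w 0.0158 ff 20.0 j [0.25, 0.56, -0.47, 1.64, -0.34, 0.88, -0.06]
time_s: 7.2
ee_pos: [0.6154, 0.1472, 0.2577]
tool_rot: [[0.122, 0.992, 0.031], [0.96, -0.126, 0.251], [0.253, -0.0, -0.967]]
contact_force: [-6.9, -4.6, 4.3]
width: 0.0157
finger_force: 20.0
t 7.2 grasp in board [ 0.0823 -0.1046  0.2519] lean 14.7 yrow [ 1.    -0.005 -0.   ] F(board) [-6.29 -5.43  4.28] w 0.0157 ff 20.0 j [0.04, 0.56, -0.3, 1.62, -0.11, 0.9, -0.27]
```

```bash
python3 -m pendant '[{"x":0,"y":0,"z":0.02,"rx":0,"ry":0,"rz":0,"fingers":0.9},{"x":0,"y":0,"z":0.02,"rx":0,"ry":0,"rz":0,"fingers":0.9},{"x":0,"y":0,"z":0.02,"rx":0,"ry":0,"rz":0,"fingers":0.9},{"x":0,"y":0,"z":0,"rx":0,"ry":0,"rz":0,"fingers":0.9},{"x":0,"y":0,"z":0,"rx":0,"ry":0,"rz":0,"fingers":0.1},{"x":0,"y":0,"z":0,"rx":0,"ry":0,"rz":0,"fingers":0.1},{"x":0,"y":0,"z":0,"rx":0,"ry":0,"rz":0,"fingers":0.1},{"x":0,"y":0,"z":-0.3,"rx":0,"ry":0,"rz":0,"fingers":0.1},{"x":0,"y":0,"z":-0.5,"rx":0,"ry":0,"rz":0,"fingers":0.1},{"x":0,"y":0,"z":-0.5,"rx":0,"ry":0,"rz":0,"fingers":1}]' 30
cat >> h.py <<'E'
def pegs(save=None):
    for n in('side','top'):
        s=snapshot(n); P=tob(pts(s));hsv=cv2.cvtColor(s['img'],cv2.COLOR_BGR2HSV).astype(int)
        for nm,c in(('free',.081),('used',-.087)):
            m=(abs(P[...,0]-c)<.012)&(P[...,1]<-.012)&(P[...,1]>-.12)&(P[...,2]>.2)&(P[...,2]<.4)&(hsv[...,0]>17)&(hsv[...,0]<32)&(hsv[...,1]>110)
            if m.sum()>10:
                q=P[m]; k=q[(q[:,1]>-.098)&(q[:,1]<-.04)]
                print(n,nm,m.sum(),np.percentile(q,[3,97],axis=0).round(3).tolist(), 'slope deg',np.degrees(np.arctan(np.polyfit(-k[:,1],k[:,2],1)[0])).round(1) if len(k)>5 else '')
        if save==n: cv2.imwrite('pics/p_%d.png'%int(sense()['time_s']*100),cv2.resize(s['img'][40:260,290:530],(720,600)))
E
python3 -c 'from h import *;st();pegs()'
```

```text
time_s: 8.2
ee_pos: [0.6132, 0.1258, 0.3549]
tool_rot: [[0.119, 0.992, 0.033], [0.958, -0.124, 0.258], [0.26, 0.001, -0.966]]
contact_force: [0.2, 0.9, 0.2]
width: 0.0368
finger_force: 0.0
t 8.2 grasp in board [ 0.0827 -0.126   0.3491] lean 15.1 yrow [ 1.    -0.002  0.001] F(board) [0.13 0.9  0.21] w 0.0368 ff 0.0 j [0.09, 0.47, -0.31, 1.49, -0.12, 1.12, -0.26]
side free 39 [[0.073, -0.042, 0.235], [0.089, -0.027, 0.248]] slope deg 24.8
top free 24 [[0.074, -0.066, 0.239], [0.086, -0.028, 0.254]] slope deg 18.8
top used 80 [[-0.094, -0.1, 0.243], [-0.083, -0.029, 0.269]] slope deg 14.4
```

```bash
python3 -m pendant '[{"x":0.175,"y":-0.01,"z":0,"rx":0,"ry":0,"rz":0,"fingers":1},{"x":0,"y":0,"z":0,"rx":0,"ry":0,"rz":0,"fingers":1},{"x":0,"y":0,"z":0.225,"rx":0,"ry":0,"rz":0,"fingers":1},{"x":0,"y":0,"z":0.25,"rx":0,"ry":0,"rz":0,"fingers":1},{"x":0,"y":0,"z":0.25,"rx":0,"ry":0,"rz":0,"fingers":1},{"x":0,"y":0,"z":0.15,"rx":0,"ry":0,"rz":0,"fingers":1},{"x":0,"y":0,"z":0.02,"rx":0,"ry":0,"rz":0,"fingers":1},{"x":0,"y":0,"z":0.02,"rx":0,"ry":0,"rz":0,"fingers":1},{"x":0,"y":0,"z":0.02,"rx":0,"ry":0,"rz":0,"fingers":1},{"x":0,"y":0,"z":0,"rx":0,"ry":0,"rz":0,"fingers":1}]' 20
python3 -c 'from h import *;st()'
```

```text
time_s: 9.3
ee_pos: [0.6154, 0.1569, 0.2931]
tool_rot: [[0.119, 0.992, 0.035], [0.959, -0.124, 0.256], [0.259, 0.004, -0.966]]
contact_force: [-17.7, -14.7, 48.0]
width: 0.0006
finger_force: 21.0
t 9.3 grasp in board [ 0.0812 -0.0949  0.2873] lean 15.0 yrow [ 1.    -0.002  0.004] F(board) [-15.78 -16.71  48.02] w 0.0006 ff 21.03 j [0.04, 0.53, -0.31, 1.57, -0.11, 0.97, -0.29]
```

```bash
python3 -m pendant '[{"x":0,"y":0,"z":-0.1,"rx":0,"ry":0,"rz":0,"fingers":1},{"x":-0.4,"y":-0.2,"z":-0.5,"rx":0,"ry":0,"rz":0,"fingers":1},{"x":-0.4,"y":-0.3,"z":-0.5,"rx":0,"ry":0,"rz":0,"fingers":1},{"x":-0.4,"y":-0.3,"z":-0.5,"rx":0,"ry":0,"rz":0,"fingers":-0.4},{"x":-0.4,"y":-0.3,"z":-0.1,"rx":0,"ry":0,"rz":0,"fingers":-0.4},{"x":-0.4,"y":-0.3,"z":0,"rx":0,"ry":0,"rz":0,"fingers":-0.4},{"x":0,"y":-0.3,"z":0,"rx":0,"ry":0,"rz":0,"fingers":-0.4},{"x":0,"y":-0.3,"z":0,"rx":0,"ry":0,"rz":0,"fingers":-0.4},{"x":0,"y":0,"z":0,"rx":0,"ry":0,"rz":0,"fingers":-0.4},{"x":0,"y":0,"z":0,"rx":0,"ry":0,"rz":0,"fingers":-0.4}]' 20
python3 -c 'from h import *;st();pegs("side")'; ls pics
```

```text
time_s: 10.3
ee_pos: [0.4425, 0.0024, 0.3659]
tool_rot: [[0.118, 0.992, 0.034], [0.958, -0.123, 0.259], [0.261, 0.002, -0.965]]
contact_force: [1.0, -0.7, -0.3]
width: 0.0531
finger_force: 0.0
t 10.3 grasp in board [-0.0717 -0.2693  0.3601] lean 15.1 yrow [ 1.    -0.002  0.002] F(board) [ 1.12 -0.59 -0.31] w 0.0531 ff 0.0 j [0.4, 0.19, -0.31, 1.87, -0.23, 1.08, 0.08]
side free 217 [[0.073, -0.107, 0.239], [0.089, -0.03, 0.271]] slope deg 16.2
side used 191 [[-0.095, -0.107, 0.241], [-0.079, -0.029, 0.273]] slope deg 16.9
top free 42 [[0.074, -0.102, 0.241], [0.086, -0.029, 0.268]] slope deg 16.7
top used 72 [[-0.094, -0.103, 0.243], [-0.082, -0.029, 0.271]] slope deg 16.6
c0.png
p_1035.png
s1.png
side0.png
top0.png
```

```bash
cat >> h.py <<'E'
def loop(zlo=.2,c=-.087,names=('side','top'),ylo=-.14):
    for n in names:
        s=snapshot(n); P=tob(pts(s));hsv=cv2.cvtColor(s['img'],cv2.COLOR_BGR2HSV).astype(int)
        g=(abs(P[...,0]-c)<.07)&(P[...,1]<-.045)&(P[...,1]>ylo)&(hsv[...,1]<70)&(hsv[...,2]>60)
        for nm,a,b in(('loop',zlo,.3),('bowl',.06,zlo-.03)):
            m=g&(P[...,2]>a)&(P[...,2]<b)
            if m.sum()>5: print(n,nm,m.sum(),np.percentile(P[m],[3,97],axis=0).round(3).tolist(),P[m].mean(0).round(3))
E
python3 - <<'E'
from h import *
loop(.22)
R=lean(20)
plan(tow([-.087,-.076,.25])-R[:,2]*.09,R,5)
E
```

```text
side loop 82 [[-0.108, -0.082, 0.222], [-0.067, -0.074, 0.267]] [-0.086 -0.078  0.252]
side bowl 468 [[-0.117, -0.095, 0.107], [-0.047, -0.062, 0.16]] [-0.079 -0.08   0.139]
top loop 91 [[-0.109, -0.092, 0.222], [-0.069, -0.073, 0.265]] [-0.089 -0.078  0.253]
top bowl 381 [[-0.129, -0.094, 0.111], [-0.05, -0.06, 0.159]] [-0.099 -0.078  0.14 ]
5 rows shift [ 0.3684 -0.04    0.1805] turn [ 0.0001  0.0054 -0.0001] mm/row 33.0 deg/row 0.97
```

View pics/p_1035.png

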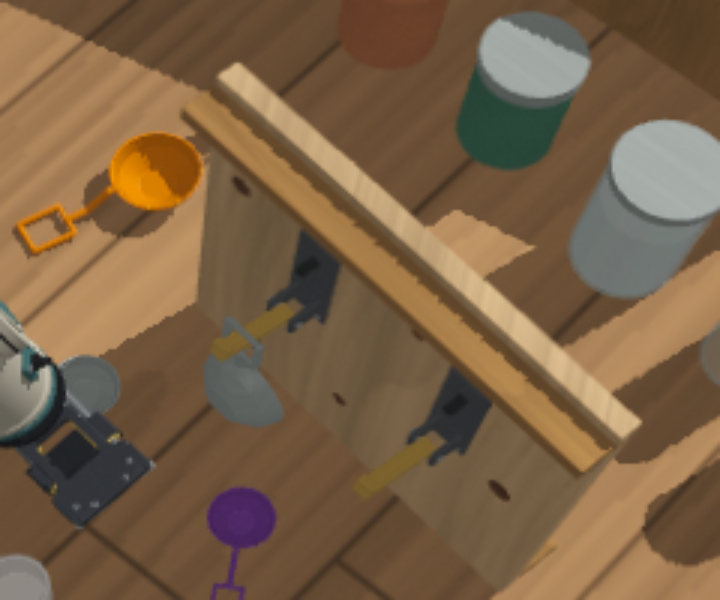

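Both pegs now point out in parallel: the free one runs from (435,445) to (365,490), and the sieve still hangs at (240,345). Next I'll grasp the loop.

```bash
python3 -m pendant '[{"x":0.368,"y":-0.042,"z":0.18,"rx":0,"ry":0.0054,"rz":0,"fingers":-0.4},{"x":0.368,"y":-0.042,"z":0.18,"rx":0,"ry":0.0054,"rz":0,"fingers":-0.4},{"x":0.368,"y":-0.042,"z":0.18,"rx":0,"ry":0.0054,"rz":0,"fingers":-0.4},{"x":0.368,"y":-0.042,"z":0.18,"rx":0,"ry":0.0054,"rz":0,"fingers":-0.4},{"x":0.368,"y":-0.042,"z":0.18,"rx":0,"ry":0.0054,"rz":0,"fingers":-0.4},{"x":0,"y":0,"z":0,"rx":0,"ry":0,"rz":0,"fingers":-0.4},{"x":0,"y":0,"z":0,"rx":0,"ry":0,"rz":0,"fingers":-0.4},{"x":0,"y":0,"z":0.2,"rx":0,"ry":0,"rz":0,"fingers":-0.4},{"x":0,"y":0,"z":0.2,"rx":0,"ry":0,"rz":0,"fingers":-0.4},{"x":0,"y":0,"z":0,"rx":0,"ry":0,"rz":0,"fingers":-0.4}]' 20
python3 - <<'E'
from h import *
st();plan(tow([-.088,-.077,.25]),lean(20),5)
E
```

```text
time_s: 11.5
ee_pos: [0.4465, 0.1745, 0.3091]
tool_rot: [[0.117, 0.992, 0.041], [0.933, -0.124, 0.339], [0.341, -0.001, -0.94]]
contact_force: [-0.1, 0.4, -0.1]
width: 0.0659
finger_force: 0.0
t 11.5 grasp in board [-0.0886 -0.0975  0.3035] lean 19.9 yrow [ 1.    -0.003 -0.001] F(board) [-0.14  0.35 -0.08] w 0.0659 ff 0.0 j [0.15, 0.27, -0.43, 1.99, -0.3, 0.79, -0.19]
5 rows shift [0.0025 0.0016 0.1432] turn [-0.      0.0001 -0.0002] mm/row 11.5 deg/row 0.04
```

```bash
python3 -m pendant '[{"x":0.003,"y":0.002,"z":0.143,"rx":0,"ry":0,"rz":0,"fingers":-0.4},{"x":0.003,"y":0.002,"z":0.143,"rx":0,"ry":0,"rz":0,"fingers":-0.4},{"x":0.003,"y":0.002,"z":0.143,"rx":0,"ry":0,"rz":0,"fingers":-0.4},{"x":0.003,"y":0.002,"z":0.143,"rx":0,"ry":0,"rz":0,"fingers":-0.4},{"x":0.003,"y":0.002,"z":0.143,"rx":0,"ry":0,"rz":0,"fingers":-0.4},{"x":0,"y":0,"z":0,"rx":0,"ry":0,"rz":0,"fingers":0},{"x":0,"y":0,"z":0,"rx":0,"ry":0,"rz":0,"fingers":0.05},{"x":0,"y":0,"z":0,"rx":0,"ry":0,"rz":0,"fingers":0.1},{"x":0,"y":0,"z":0,"rx":0,"ry":0,"rz":0,"fingers":0.2},{"x":0,"y":0,"z":0,"rx":0,"ry":0,"rz":0,"fingers":0.3}]' 12
python3 -c 'from h import *;st()'
```

```text
time_s: 12.5
ee_pos: [0.4511, 0.1957, 0.2578]
tool_rot: [[0.116, 0.992, 0.045], [0.932, -0.124, 0.339], [0.342, 0.003, -0.94]]
contact_force: [-0.3, -1.7, 2.6]
width: 0.0419
finger_force: 12.0
t 12.5 grasp in board [-0.0867 -0.0758  0.2522] lean 20.0 yrow [ 1.    -0.003  0.003] F(board) [-0.09 -1.74  2.58] w 0.0419 ff 12.0 j [0.09, 0.35, -0.44, 2.05, -0.29, 0.64, -0.21]
```

```bash
python3 -m pendant '[{"x":0,"y":0,"z":0,"rx":0,"ry":0,"rz":0,"fingers":0.3},{"x":0.017,"y":0,"z":-0.047,"rx":0,"ry":0,"rz":0,"fingers":0.3},{"x":0.017,"y":0,"z":-0.047,"rx":0,"ry":0,"rz":0,"fingers":0.3},{"x":0.017,"y":0,"z":-0.047,"rx":0,"ry":0,"rz":0,"fingers":0.3},{"x":0.017,"y":0,"z":-0.047,"rx":0,"ry":0,"rz":0,"fingers":0.3},{"x":-0.039,"y":0,"z":-0.038,"rx":0,"ry":0,"rz":0,"fingers":0.3},{"x":-0.039,"y":0,"z":-0.038,"rx":0,"ry":0,"rz":0,"fingers":0.3},{"x":-0.039,"y":0,"z":-0.038,"rx":0,"ry":0,"rz":0,"fingers":0.3},{"x":-0.039,"y":0,"z":-0.038,"rx":0,"ry":0,"rz":0,"fingers":0.3},{"x":-0.039,"y":0,"z":-0.038,"rx":0,"ry":0,"rz":0,"fingers":0.3}]' 20
python3 -c 'from h import *;st();loop(.24,names=("side",))'
```

```text
time_s: 13.5
ee_pos: [0.4479, 0.1758, 0.2822]
tool_rot: [[0.116, 0.992, 0.044], [0.933, -0.124, 0.339], [0.342, 0.001, -0.94]]
contact_force: [-0.9, -0.6, -1.8]
width: 0.0421
finger_force: 20.0
t 13.5 grasp in board [-0.0874 -0.096   0.2766] lean 20.0 yrow [ 1.    -0.002  0.001] F(board) [-0.85 -0.67 -1.82] w 0.0421 ff 20.0 j [0.14, 0.31, -0.44, 2.03, -0.3, 0.72, -0.18]
side bowl 239 [[-0.117, -0.115, 0.129], [-0.046, -0.083, 0.176]] [-0.078 -0.105  0.153]
```

```bash
python3 -m pendant '[{"x":-0.065,"y":0,"z":-0.027,"rx":0,"ry":0,"rz":0,"fingers":0.3},{"x":-0.065,"y":0,"z":-0.027,"rx":0,"ry":0,"rz":0,"fingers":0.3},{"x":-0.065,"y":0,"z":-0.027,"rx":0,"ry":0,"rz":0,"fingers":0.3},{"x":-0.065,"y":0,"z":-0.027,"rx":0,"ry":0,"rz":0,"fingers":0.3},{"x":-0.065,"y":0,"z":-0.027,"rx":0,"ry":0,"rz":0,"fingers":0.3},{"x":-0.065,"y":0,"z":-0.027,"rx":0,"ry":0,"rz":0,"fingers":0.3},{"x":-0.065,"y":0,"z":-0.027,"rx":0,"ry":0,"rz":0,"fingers":0.3},{"x":-0.065,"y":0,"z":-0.027,"rx":0,"ry":0,"rz":0,"fingers":0.3},{"x":-0.06,"y":0.05,"z":-0.02,"rx":0,"ry":0,"rz":0,"fingers":0.3},{"x":-0.06,"y":0.1,"z":-0.02,"rx":0,"ry":0,"rz":0,"fingers":0.3}]' 20
python3 -c 'from h import *;st();loop(.24,names=("top",),ylo=-.2);plan(tow([.0805,-.152,.2795]),lean(20),10)'
```

```text
time_s: 14.55
ee_pos: [0.4531, 0.1196, 0.2839]
tool_rot: [[0.115, 0.992, 0.044], [0.933, -0.123, 0.339], [0.342, 0.001, -0.94]]
contact_force: [-0.4, 0.3, -1.3]
width: 0.0416
finger_force: 20.0
t 14.55 grasp in board [-0.0755 -0.1511  0.2783] lean 20.0 yrow [ 1.    -0.002  0.001] F(board) [-0.4   0.22 -1.25] w 0.0416 ff 20.0 j [0.26, 0.3, -0.42, 2.02, -0.31, 0.77, -0.04]
top loop 28 [[-0.074, -0.154, 0.241], [-0.044, -0.139, 0.291]] [-0.057 -0.147  0.268]
top bowl 13 [[-0.105, -0.144, 0.174], [-0.047, -0.133, 0.185]] [-0.081 -0.137  0.179]
10 rows shift [ 0.0009  0.192  -0.0008] turn [ 0.0002  0.     -0.0001] mm/row 15.4 deg/row 0.03
```

```bash
python3 -m pendant '[{"x":0,"y":0.12,"z":0,"rx":0,"ry":0,"rz":0,"fingers":0.3},{"x":0,"y":0.2,"z":0,"rx":0,"ry":0,"rz":0,"fingers":0.3},{"x":0,"y":0.26,"z":0,"rx":0,"ry":0,"rz":0,"fingers":0.3},{"x":0,"y":0.28,"z":0,"rx":0,"ry":0,"rz":0,"fingers":0.3},{"x":0,"y":0.28,"z":0,"rx":0,"ry":0,"rz":0,"fingers":0.3},{"x":0,"y":0.28,"z":0,"rx":0,"ry":0,"rz":0,"fingers":0.3},{"x":0,"y":0.24,"z":0,"rx":0,"ry":0,"rz":0,"fingers":0.3},{"x":0,"y":0.16,"z":0,"rx":0,"ry":0,"rz":0,"fingers":0.3},{"x":0,"y":0.1,"z":0,"rx":0,"ry":0,"rz":0,"fingers":0.3},{"x":0,"y":0.03,"z":0,"rx":0,"ry":0,"rz":0,"fingers":0.3}]' 20
python3 -m pendant '[{"x":0,"y":0,"z":0,"rx":0,"ry":0,"rz":0,"fingers":0.3},{"x":0,"y":0,"z":0,"rx":0,"ry":0,"rz":0,"fingers":0.3},{"x":0,"y":0,"z":0,"rx":0,"ry":0,"rz":0,"fingers":0.3},{"x":0,"y":0,"z":0,"rx":0,"ry":0,"rz":0,"fingers":0.3},{"x":0,"y":0,"z":0,"rx":0,"ry":0,"rz":0,"fingers":0.3},{"x":0,"y":0,"z":0,"rx":0,"ry":0,"rz":0,"fingers":0.3},{"x":0,"y":0,"z":0,"rx":0,"ry":0,"rz":0,"fingers":0.3},{"x":0,"y":0,"z":0,"rx":0,"ry":0,"rz":0,"fingers":0.3},{"x":0,"y":0,"z":0,"rx":0,"ry":0,"rz":0,"fingers":0.3},{"x":0,"y":0,"z":0,"rx":0,"ry":0,"rz":0,"fingers":0.3}]' 20 | head -1
python3 - <<'E'
from h import *
st();loop(.24,c=.081,ylo=-.2)
s=snapshot('top');cv2.imwrite('pics/t2.png',cv2.resize(s['img'][110:260,150:330],(720,600)))
s=snapshot('side');cv2.imwrite('pics/s2.png',cv2.resize(s['img'][110:290,310:526],(720,600)))
E
```

```text
time_s: 15.6
ee_pos: [0.6087, 0.1009, 0.2837]
tool_rot: [[0.116, 0.992, 0.044], [0.932, -0.124, 0.34], [0.342, 0.001, -0.94]]
contact_force: [0.1, -0.4, -1.8]
width: 0.0419
finger_force: 20.0
time_s: 16.6
t 16.6 grasp in board [ 0.0804 -0.151   0.2785] lean 20.0 yrow [ 1.    -0.002  0.002] F(board) [ 0.42 -0.12 -1.53] w 0.0418 ff 20.0 j [0.21, 0.53, -0.35, 1.64, -0.2, 0.94, -0.1]
side loop 6 [[0.112, -0.159, 0.272], [0.113, -0.146, 0.284]] [ 0.113 -0.153  0.277]
side bowl 135 [[0.059, -0.169, 0.13], [0.107, -0.137, 0.181]] [ 0.087 -0.162  0.156]
top loop 49 [[0.048, -0.156, 0.264], [0.111, -0.138, 0.294]] [ 0.085 -0.144  0.279]
top bowl 61 [[0.035, -0.155, 0.136], [0.055, -0.135, 0.178]] [ 0.042 -0.144  0.155]
```

View pics/s2.png

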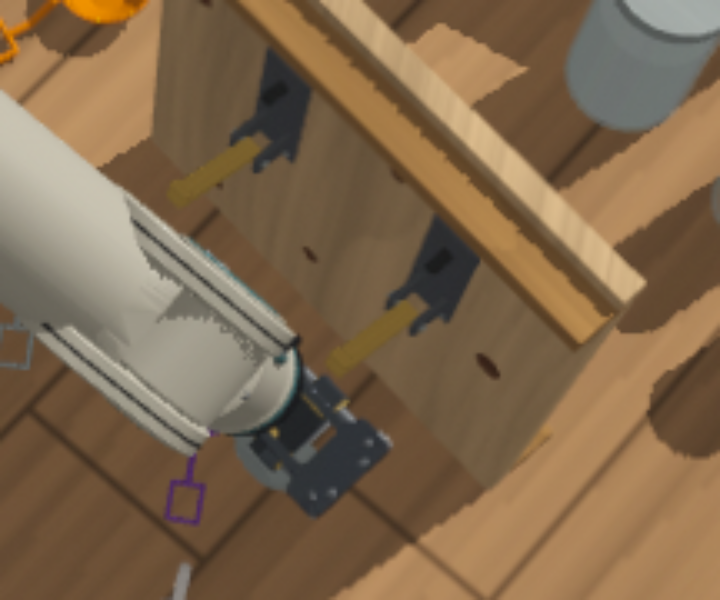

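The sieve is held at (265,465), in line with the free peg at (330,365)–(415,310), and the used peg is empty. I'll insert it now.

```bash
python3 -m pendant '[{"x":0.04,"y":0.005,"z":0.016,"rx":0,"ry":0,"rz":0,"fingers":0.3},{"x":0.08,"y":0,"z":0.0315,"rx":0,"ry":0,"rz":0,"fingers":0.3},{"x":0.08,"y":0,"z":0.0315,"rx":0,"ry":0,"rz":0,"fingers":0.3},{"x":0.08,"y":0,"z":0.0315,"rx":0,"ry":0,"rz":0,"fingers":0.3},{"x":0.08,"y":0,"z":0.0315,"rx":0,"ry":0,"rz":0,"fingers":0.3},{"x":0.08,"y":0,"z":0.0315,"rx":0,"ry":0,"rz":0,"fingers":0.3},{"x":0.08,"y":0,"z":0.0315,"rx":0,"ry":0,"rz":0,"fingers":0.3},{"x":0.08,"y":0,"z":0.0315,"rx":0,"ry":0,"rz":0,"fingers":0.3},{"x":0.04,"y":0,"z":0.016,"rx":0,"ry":0,"rz":0,"fingers":0.3},{"x":0,"y":0,"z":0,"rx":0,"ry":0,"rz":0,"fingers":0.3}]' 20
python3 -c 'from h import *;st()'
```

```text
time_s: 17.8
ee_pos: [0.6149, 0.1562, 0.2827]
tool_rot: [[0.115, 0.992, 0.043], [0.933, -0.122, 0.34], [0.342, 0.001, -0.94]]
contact_force: [-0.6, 0.1, -2.2]
width: 0.0414
finger_force: 20.0
t 17.8 grasp in board [ 0.0807 -0.0952  0.2771] lean 20.0 yrow [ 1.    -0.001  0.001] F(board) [-0.56 -0.01 -2.15] w 0.0414 ff 20.0 j [0.11, 0.54, -0.35, 1.62, -0.2, 0.91, -0.19]
```

```bash
python3 -m pendant '[{"x":0.039,"y":0,"z":0.038,"rx":0,"ry":0,"rz":0,"fingers":0.3},{"x":0.039,"y":0,"z":0.038,"rx":0,"ry":0,"rz":0,"fingers":0.3},{"x":0.039,"y":0,"z":0.038,"rx":0,"ry":0,"rz":0,"fingers":0.3},{"x":0.039,"y":0,"z":0.038,"rx":0,"ry":0,"rz":0,"fingers":0.3},{"x":0.039,"y":0,"z":0.038,"rx":0,"ry":0,"rz":0,"fingers":0.3},{"x":-0.0085,"y":0,"z":0.0235,"rx":0,"ry":0,"rz":0,"fingers":0.3},{"x":-0.0085,"y":0,"z":0.0235,"rx":0,"ry":0,"rz":0,"fingers":0.3},{"x":-0.0085,"y":0,"z":0.0235,"rx":0,"ry":0,"rz":0,"fingers":0.3},{"x":-0.0085,"y":0,"z":0.0235,"rx":0,"ry":0,"rz":0,"fingers":0.3},{"x":0,"y":0,"z":0,"rx":0,"ry":0,"rz":0,"fingers":0.3}]' 20
python3 -c 'from h import *;st()'
```

```text
time_s: 18.8
ee_pos: [0.6174, 0.1748, 0.2654]
tool_rot: [[0.116, 0.992, 0.043], [0.933, -0.124, 0.339], [0.342, 0.001, -0.94]]
contact_force: [-0.1, 0.1, -1.9]
width: 0.0416
finger_force: 20.0
t 18.8 grasp in board [ 0.081  -0.0764  0.2597] lean 20.0 yrow [ 1.    -0.002  0.001] F(board) [-0.14  0.06 -1.91] w 0.0416 ff 20.0 j [0.08, 0.57, -0.35, 1.63, -0.19, 0.87, -0.22]
```

```bash
python3 -m pendant '[{"x":-0.0043,"y":0,"z":0.0117,"rx":0,"ry":0,"rz":0,"fingers":0.3},{"x":-0.0043,"y":0,"z":0.0117,"rx":0,"ry":0,"rz":0,"fingers":0.3},{"x":-0.0043,"y":0,"z":0.0117,"rx":0,"ry":0,"rz":0,"fingers":0.3},{"x":-0.0043,"y":0,"z":0.0117,"rx":0,"ry":0,"rz":0,"fingers":0.3},{"x":-0.0043,"y":0,"z":0.0117,"rx":0,"ry":0,"rz":0,"fingers":0.3},{"x":-0.0022,"y":0,"z":0.0059,"rx":0,"ry":0,"rz":0,"fingers":0.3},{"x":0,"y":0,"z":0,"rx":0,"ry":0,"rz":0,"fingers":0.3},{"x":0,"y":0,"z":0,"rx":0,"ry":0,"rz":0,"fingers":0.3},{"x":0,"y":0,"z":0,"rx":0,"ry":0,"rz":0,"fingers":0.3},{"x":0,"y":0,"z":0,"rx":0,"ry":0,"rz":0,"fingers":0.3}]' 20
python3 -c 'from h import *;st()'
```

```text
time_s: 19.8
ee_pos: [0.6176, 0.1751, 0.2603]
tool_rot: [[0.116, 0.992, 0.044], [0.933, -0.124, 0.339], [0.342, 0.002, -0.94]]
contact_force: [0.5, 0.2, -2.1]
width: 0.0417
finger_force: 20.0
t 19.8 grasp in board [ 0.0811 -0.0761  0.2547] lean 20.0 yrow [ 1.    -0.002  0.002] F(board) [ 0.44  0.28 -2.13] w 0.0417 ff 20.0 j [0.08, 0.57, -0.35, 1.63, -0.19, 0.86, -0.21]
```

```bash
for i in 1; do python3 -m pendant '[{"x":-0.0022,"y":0,"z":0.0059,"rx":0,"ry":0,"rz":0,"fingers":0.3},{"x":0,"y":0,"z":0,"rx":0,"ry":0,"rz":0,"fingers":0.3},{"x":-0.0022,"y":0,"z":0.0059,"rx":0,"ry":0,"rz":0,"fingers":0.3},{"x":0,"y":0,"z":0,"rx":0,"ry":0,"rz":0,"fingers":0.3},{"x":-0.0022,"y":0,"z":0.0059,"rx":0,"ry":0,"rz":0,"fingers":0.3},{"x":0,"y":0,"z":0,"rx":0,"ry":0,"rz":0,"fingers":0.3},{"x":-0.0022,"y":0,"z":0.0059,"rx":0,"ry":0,"rz":0,"fingers":0.3},{"x":0,"y":0,"z":0,"rx":0,"ry":0,"rz":0,"fingers":0.3},{"x":0,"y":0,"z":0,"rx":0,"ry":0,"rz":0,"fingers":0.3},{"x":0,"y":0,"z":0,"rx":0,"ry":0,"rz":0,"fingers":0.3}]' 20; done
python3 -c 'from h import *;st()'
```

```text
time_s: 20.8
ee_pos: [0.6176, 0.1751, 0.2583]
tool_rot: [[0.116, 0.992, 0.044], [0.933, -0.124, 0.339], [0.342, 0.002, -0.94]]
contact_force: [0.4, 0.3, -1.7]
width: 0.0417
finger_force: 20.0
t 20.8 grasp in board [ 0.0811 -0.0761  0.2526] lean 20.0 yrow [ 1.    -0.002  0.002] F(board) [ 0.38  0.38 -1.71] w 0.0417 ff 20.0 j [0.08, 0.57, -0.35, 1.63, -0.19, 0.85, -0.21]
```

```bash
python3 -m pendant '[{"x":-0.0022,"y":0,"z":0.0059,"rx":0,"ry":0,"rz":0,"fingers":0.3},{"x":0,"y":0,"z":0,"rx":0,"ry":0,"rz":0,"fingers":0.3},{"x":0,"y":0,"z":0,"rx":0,"ry":0,"rz":0,"fingers":0.3},{"x":-0.0022,"y":0,"z":0.0059,"rx":0,"ry":0,"rz":0,"fingers":0.3},{"x":0,"y":0,"z":0,"rx":0,"ry":0,"rz":0,"fingers":0.3},{"x":0,"y":0,"z":0,"rx":0,"ry":0,"rz":0,"fingers":0.3},{"x":0,"y":0,"z":0,"rx":0,"ry":0,"rz":0,"fingers":0.3},{"x":0,"y":0,"z":0,"rx":0,"ry":0,"rz":0,"fingers":0.3},{"x":0,"y":0,"z":0,"rx":0,"ry":0,"rz":0,"fingers":0.3},{"x":0,"y":0,"z":0,"rx":0,"ry":0,"rz":0,"fingers":0.3}]' 20
python3 -c 'from h import *;st()'
```

```text
time_s: 21.8
ee_pos: [0.6175, 0.1751, 0.2573]
tool_rot: [[0.115, 0.992, 0.044], [0.933, -0.123, 0.339], [0.342, 0.002, -0.94]]
contact_force: [-0.0, 0.6, -2.1]
width: 0.0419
finger_force: 20.0
t 21.8 grasp in board [ 0.081  -0.0761  0.2516] lean 20.0 yrow [ 1.    -0.002  0.002] F(board) [-0.11  0.59 -2.07] w 0.0419 ff 20.0 j [0.08, 0.57, -0.35, 1.64, -0.19, 0.85, -0.21]
```

```bash
python3 -m pendant '[{"x":-0.0022,"y":0,"z":0.0059,"rx":0,"ry":0,"rz":0,"fingers":0.3},{"x":0,"y":0,"z":0,"rx":0,"ry":0,"rz":0,"fingers":0.3},{"x":0,"y":0,"z":0,"rx":0,"ry":0,"rz":0,"fingers":0.3},{"x":-0.0022,"y":0,"z":0.0059,"rx":0,"ry":0,"rz":0,"fingers":0.3},{"x":0,"y":0,"z":0,"rx":0,"ry":0,"rz":0,"fingers":0.3},{"x":0,"y":0,"z":0,"rx":0,"ry":0,"rz":0,"fingers":0.3},{"x":0,"y":0,"z":0,"rx":0,"ry":0,"rz":0,"fingers":0.3},{"x":0,"y":0,"z":0,"rx":0,"ry":0,"rz":0,"fingers":0.3},{"x":0,"y":0,"z":0,"rx":0,"ry":0,"rz":0,"fingers":0.3},{"x":0,"y":0,"z":0,"rx":0,"ry":0,"rz":0,"fingers":0.3}]' 20
python3 -c 'from h import *;st();loop(.23,c=.081)'
```

```text
time_s: 22.8
ee_pos: [0.6175, 0.175, 0.2562]
tool_rot: [[0.116, 0.992, 0.044], [0.933, -0.124, 0.339], [0.342, 0.002, -0.94]]
contact_force: [-0.4, -0.7, -1.3]
width: 0.0422
finger_force: 20.0
t 22.8 grasp in board [ 0.081  -0.0762  0.2506] lean 20.0 yrow [ 1.    -0.002  0.002] F(board) [-0.32 -0.7  -1.29] w 0.0422 ff 20.0 j [0.08, 0.58, -0.35, 1.64, -0.19, 0.85, -0.21]
side bowl 239 [[0.056, -0.095, 0.1], [0.114, -0.065, 0.149]] [ 0.086 -0.087  0.129]
top bowl 54 [[0.036, -0.082, 0.104], [0.047, -0.061, 0.137]] [ 0.041 -0.07   0.123]
```

Run:
```python
from h import *
a=snapshot('side')['img'][140:260,360:480]; b=snapshot('top')['img'][110:210,170:270]
cv2.imwrite('pics/z3.png',np.hstack([cv2.resize(a,(400,400),interpolation=cv2.INTER_CUBIC),cv2.resize(b,(400,400),interpolation=cv2.INTER_CUBIC)]))
s=[sense()['contact_force'] for _ in range(20)];print(np.mean(s,0))
```

```text
[-1.26493482 -0.32431333 -1.46142094]
```

View pics/z3.png

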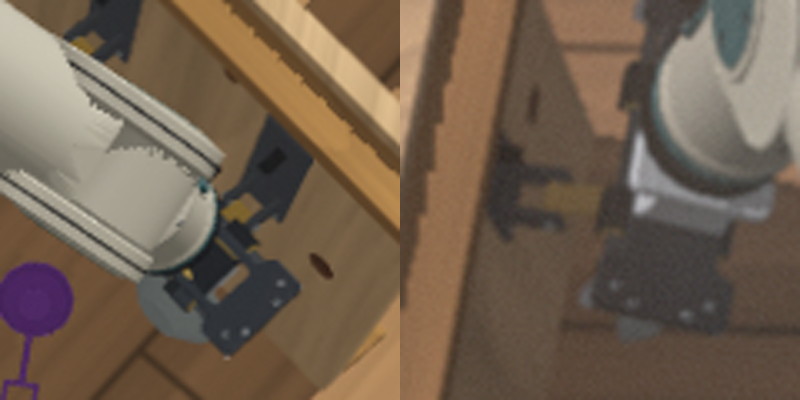

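The peg runs straight in under the gripper in both views (left half (235,210), right half (570,195)), so the alignment is good. I'll keep lowering by feel.

```bash
python3 -m pendant '[{"x":-0.0022,"y":0,"z":0.0059,"rx":0,"ry":0,"rz":0,"fingers":0.3},{"x":0,"y":0,"z":0,"rx":0,"ry":0,"rz":0,"fingers":0.3},{"x":0,"y":0,"z":0,"rx":0,"ry":0,"rz":0,"fingers":0.3},{"x":-0.0022,"y":0,"z":0.0059,"rx":0,"ry":0,"rz":0,"fingers":0.3},{"x":0,"y":0,"z":0,"rx":0,"ry":0,"rz":0,"fingers":0.3},{"x":0,"y":0,"z":0,"rx":0,"ry":0,"rz":0,"fingers":0.3},{"x":0,"y":0,"z":0,"rx":0,"ry":0,"rz":0,"fingers":0.3},{"x":0,"y":0,"z":0,"rx":0,"ry":0,"rz":0,"fingers":0.3},{"x":0,"y":0,"z":0,"rx":0,"ry":0,"rz":0,"fingers":0.3},{"x":0,"y":0,"z":0,"rx":0,"ry":0,"rz":0,"fingers":0.3}]' 20
python3 -c 'from h import *;st()'
```

```text
time_s: 24.0
ee_pos: [0.6176, 0.1751, 0.2555]
tool_rot: [[0.115, 0.992, 0.044], [0.932, -0.124, 0.339], [0.342, 0.002, -0.94]]
contact_force: [-1.0, -1.5, 3.9]
width: 0.0417
finger_force: 20.0
t 24.0 grasp in board [ 0.0811 -0.0761  0.2499] lean 20.0 yrow [ 1.    -0.002  0.002] F(board) [-0.77 -1.65  3.86] w 0.0417 ff 20.0 j [0.08, 0.58, -0.35, 1.64, -0.19, 0.85, -0.21]
```

Contact: the force went from about −1.7 N to +3.9 N, so the hook now takes the weight. I'll let go gently.

```bash
python3 -m pendant '[{"x":0,"y":0,"z":0,"rx":0,"ry":0,"rz":0,"fingers":0.2},{"x":0,"y":0,"z":0,"rx":0,"ry":0,"rz":0,"fingers":0.1},{"x":0,"y":0,"z":0,"rx":0,"ry":0,"rz":0,"fingers":0.08},{"x":0,"y":0,"z":0,"rx":0,"ry":0,"rz":0,"fingers":0.04},{"x":0,"y":0,"z":0,"rx":0,"ry":0,"rz":0,"fingers":0},{"x":0,"y":0,"z":0,"rx":0,"ry":0,"rz":0,"fingers":-0.1},{"x":0,"y":0,"z":0,"rx":0,"ry":0,"rz":0,"fingers":-0.2},{"x":0,"y":0,"z":0,"rx":0,"ry":0,"rz":0,"fingers":-0.3},{"x":0,"y":0,"z":0,"rx":0,"ry":0,"rz":0,"fingers":-0.35},{"x":0,"y":0,"z":0,"rx":0,"ry":0,"rz":0,"fingers":-0.35}]' 5
python3 -c 'from h import *;st()'
python3 -m pendant '[{"x":0,"y":0,"z":-0.05,"rx":0,"ry":0,"rz":0,"fingers":-0.35},{"x":0,"y":0,"z":-0.1,"rx":0,"ry":0,"rz":0,"fingers":-0.35},{"x":0,"y":0,"z":-0.15,"rx":0,"ry":0,"rz":0,"fingers":-0.35},{"x":0,"y":0,"z":-0.2,"rx":0,"ry":0,"rz":0,"fingers":-0.35},{"x":0,"y":0,"z":-0.3,"rx":0,"ry":0,"rz":0,"fingers":-0.35},{"x":-0.3,"y":0,"z":-0.4,"rx":0,"ry":0,"rz":0,"fingers":-0.35},{"x":-0.4,"y":-0.3,"z":-0.2,"rx":0,"ry":0,"rz":0,"fingers":0.1},{"x":-0.4,"y":-0.4,"z":0,"rx":0,"ry":0,"rz":0,"fingers":0.1},{"x":-0.2,"y":-0.4,"z":0,"rx":0,"ry":0,"rz":0,"fingers":0.1},{"x":0,"y":0,"z":0,"rx":0,"ry":0,"rz":0,"fingers":0.1}]' 20
python3 - <<'E'
from h import *
st();loop(.22,c=.081);pegs()
t=plan(tow([-.087,-.0957-.03,.2586+.1]),lean(15),10)
E
```

```text
time_s: 25.0
ee_pos: [0.6176, 0.175, 0.2553]
tool_rot: [[0.116, 0.992, 0.044], [0.933, -0.124, 0.339], [0.342, 0.002, -0.94]]
contact_force: [-0.6, -0.3, 0.2]
width: 0.0638
finger_force: 0.0
t 25.0 grasp in board [ 0.0811 -0.0762  0.2496] lean 20.0 yrow [ 1.    -0.002  0.002] F(board) [-0.52 -0.41  0.22] w 0.0638 ff 0.0 j [0.08, 0.58, -0.35, 1.64, -0.19, 0.85, -0.21]
time_s: 26.0
ee_pos: [0.5091, 0.0482, 0.3247]
tool_rot: [[0.12, 0.992, 0.041], [0.933, -0.127, 0.337], [0.34, -0.002, -0.941]]
contact_force: [1.3, 0.5, 1.0]
width: 0.0426
finger_force: 0.0
t 26.0 grasp in board [-0.0112 -0.2152  0.3191] lean 19.9 yrow [ 1.    -0.006 -0.002] F(board) [1.28 0.65 1.02] w 0.0426 ff 0.0 j [0.36, 0.35, -0.37, 1.82, -0.27, 0.97, 0.03]
side loop 80 [[0.061, -0.082, 0.223], [0.102, -0.074, 0.264]] [ 0.081 -0.079  0.25 ]
side bowl 498 [[0.045, -0.094, 0.104], [0.121, -0.06, 0.159]] [ 0.086 -0.079  0.136]
top loop 79 [[0.06, -0.081, 0.227], [0.098, -0.073, 0.263]] [ 0.077 -0.077  0.252]
top bowl 427 [[0.039, -0.094, 0.107], [0.101, -0.059, 0.158]] [ 0.068 -0.078  0.139]
side free 191 [[0.074, -0.107, 0.239], [0.089, -0.029, 0.271]] slope deg 15.6
side used 215 [[-0.095, -0.108, 0.241], [-0.079, -0.029, 0.273]] slope deg 15.2
top free 38 [[0.075, -0.099, 0.241], [0.087, -0.03, 0.262]] slope deg 16.1
top used 89 [[-0.093, -0.104, 0.244], [-0.082, -0.03, 0.273]] slope deg 14.9
10 rows shift [ 0.1173 -0.1013 -0.0133] turn [ 0.0001 -0.0028 -0.    ] mm/row 12.4 deg/row 0.5
```

Run:
```python
from h import *
R=lean(15);g=tow([-.087,-.0957,.2594])
c=plan(g-R[:,2]*.06,R,6); plan(g,R,4,cur=c)
```

```text
6 rows shift [ 0.1977 -0.1691  0.0695] turn [ 0.0002 -0.0047 -0.    ] mm/row 21.5 deg/row 0.84
4 rows shift [-0.      0.      0.1875] turn [-0. -0.  0.] mm/row 15.0 deg/row 0.0
```

```bash
python3 -m pendant '[{"x":0.198,"y":-0.169,"z":0.0695,"rx":0,"ry":-0.0047,"rz":0,"fingers":0.1},{"x":0.198,"y":-0.169,"z":0.0695,"rx":0,"ry":-0.0047,"rz":0,"fingers":0.1},{"x":0.198,"y":-0.169,"z":0.0695,"rx":0,"ry":-0.0047,"rz":0,"fingers":0.1},{"x":0.198,"y":-0.169,"z":0.0695,"rx":0,"ry":-0.0047,"rz":0,"fingers":0.1},{"x":0.198,"y":-0.169,"z":0.0695,"rx":0,"ry":-0.0047,"rz":0,"fingers":0.1},{"x":0.198,"y":-0.169,"z":0.0695,"rx":0,"ry":-0.0047,"rz":0,"fingers":0.1},{"x":0,"y":0,"z":0,"rx":0,"ry":0,"rz":0,"fingers":0.1},{"x":0,"y":0,"z":0,"rx":0,"ry":0,"rz":0,"fingers":0.1},{"x":0,"y":0,"z":0,"rx":0,"ry":0,"rz":0,"fingers":0.1},{"x":0,"y":0,"z":0,"rx":0,"ry":0,"rz":0,"fingers":0.1}]' 20
python3 - <<'E'
from h import *
st();plan(tow([-.087,-.0957,.2594]),lean(15),5)
E
```

```text
time_s: 27.2
ee_pos: [0.4461, 0.1599, 0.322]
tool_rot: [[0.121, 0.992, 0.034], [0.959, -0.125, 0.255], [0.258, 0.002, -0.966]]
contact_force: [-0.6, -0.9, -0.1]
width: 0.0421
finger_force: 0.0
t 27.2 grasp in board [-0.0872 -0.1125  0.3162] lean 14.9 yrow [ 1.    -0.004  0.002] F(board) [-0.47 -0.95 -0.09] w 0.0421 ff 0.0 j [0.1, 0.25, -0.4, 1.95, -0.19, 0.87, -0.3]
5 rows shift [0.0039 0.0004 0.148 ] turn [ 0.0002  0.0001 -0.0002] mm/row 11.8 deg/row 0.05
```

```bash
python3 -m pendant '[{"x":0.004,"y":0,"z":0.148,"rx":0,"ry":0,"rz":0,"fingers":0.1},{"x":0.004,"y":0,"z":0.148,"rx":0,"ry":0,"rz":0,"fingers":0.1},{"x":0.004,"y":0,"z":0.148,"rx":0,"ry":0,"rz":0,"fingers":0.1},{"x":0.004,"y":0,"z":0.148,"rx":0,"ry":0,"rz":0,"fingers":0.1},{"x":0.004,"y":0,"z":0.148,"rx":0,"ry":0,"rz":0,"fingers":0.1},{"x":0,"y":0,"z":0,"rx":0,"ry":0,"rz":0,"fingers":0.9},{"x":0,"y":0,"z":0,"rx":0,"ry":0,"rz":0,"fingers":0.9},{"x":0,"y":0,"z":0,"rx":0,"ry":0,"rz":0,"fingers":0.9},{"x":0,"y":0,"z":0,"rx":0,"ry":0,"rz":0,"fingers":0.9},{"x":0,"y":0,"z":0,"rx":0,"ry":0,"rz":0,"fingers":0.9}]' 25
python3 -c 'from h import *;st();arc(75,-3,15,45,20,.068)'
```

```text
time_s: 28.2
ee_pos: [0.4491, 0.1771, 0.2661]
tool_rot: [[0.119, 0.992, 0.037], [0.959, -0.125, 0.255], [0.258, 0.005, -0.966]]
contact_force: [5.1, -1.0, 0.1]
width: 0.0159
finger_force: 25.0
t 28.2 grasp in board [-0.0864 -0.095   0.2603] lean 15.0 yrow [ 1.    -0.003  0.005] F(board) [ 5.2  -0.34  0.13] w 0.0159 ff 25.01 j [0.05, 0.33, -0.4, 2.02, -0.16, 0.71, -0.33]
0 x 0.029 z -0.049 ry 0.0083
1 x 0.033 z -0.046 ry 0.0083
2 x 0.037 z -0.042 ry 0.0083
3 x 0.041 z -0.039 ry 0.0083
4 x 0.045 z -0.034 ry 0.0083
5 x 0.048 z -0.030 ry 0.0083
6 x 0.050 z -0.025 ry 0.0083
7 x 0.052 z -0.020 ry 0.0083
8 x 0.054 z -0.015 ry 0.0083
9 x 0.055 z -0.009 ry 0.0083
10 x 0.056 z -0.004 ry 0.0083
11 x 0.056 z 0.001 ry 0.0083
12 x 0.055 z 0.007 ry 0.0083
13 x 0.055 z 0.012 ry 0.0083
14 x 0.053 z 0.017 ry 0.0083
15 x 0.051 z 0.023 ry 0.0083
16 x 0.049 z 0.027 ry 0.0083
17 x 0.046 z 0.032 ry 0.0083
18 x 0.043 z 0.037 ry 0.0083
19 x 0.039 z 0.041 ry 0.0083
```

```bash
python3 -m pendant '[{"x":0.029,"y":0,"z":-0.049,"rx":0,"ry":0.0083,"rz":0,"fingers":0.9},{"x":0.033,"y":0,"z":-0.046,"rx":0,"ry":0.0083,"rz":0,"fingers":0.9},{"x":0.037,"y":0,"z":-0.042,"rx":0,"ry":0.0083,"rz":0,"fingers":0.9},{"x":0.041,"y":0,"z":-0.039,"rx":0,"ry":0.0083,"rz":0,"fingers":0.9},{"x":0.045,"y":0,"z":-0.034,"rx":0,"ry":0.0083,"rz":0,"fingers":0.9},{"x":0.048,"y":0,"z":-0.03,"rx":0,"ry":0.0083,"rz":0,"fingers":0.9},{"x":0.05,"y":0,"z":-0.025,"rx":0,"ry":0.0083,"rz":0,"fingers":0.9},{"x":0.052,"y":0,"z":-0.02,"rx":0,"ry":0.0083,"rz":0,"fingers":0.9},{"x":0.054,"y":0,"z":-0.015,"rx":0,"ry":0.0083,"rz":0,"fingers":0.9},{"x":0.055,"y":0,"z":-0.009,"rx":0,"ry":0.0083,"rz":0,"fingers":0.9}]' 25
python3 -c 'from h import *;st()'
python3 -m pendant '[{"x":0.056,"y":0,"z":-0.004,"rx":0,"ry":0.0083,"rz":0,"fingers":0.9},{"x":0.056,"y":0,"z":0.001,"rx":0,"ry":0.0083,"rz":0,"fingers":0.9},{"x":0.055,"y":0,"z":0.007,"rx":0,"ry":0.0083,"rz":0,"fingers":0.9},{"x":0.055,"y":0,"z":0.012,"rx":0,"ry":0.0083,"rz":0,"fingers":0.9},{"x":0.053,"y":0,"z":0.017,"rx":0,"ry":0.0083,"rz":0,"fingers":0.9},{"x":0.051,"y":0,"z":0.023,"rx":0,"ry":0.0083,"rz":0,"fingers":0.9},{"x":0.049,"y":0,"z":0.027,"rx":0,"ry":0.0083,"rz":0,"fingers":0.9},{"x":0.046,"y":0,"z":0.032,"rx":0,"ry":0.0083,"rz":0,"fingers":0.9},{"x":0.043,"y":0,"z":0.037,"rx":0,"ry":0.0083,"rz":0,"fingers":0.9},{"x":0.039,"y":0,"z":0.041,"rx":0,"ry":0.0083,"rz":0,"fingers":0.9}]' 25
python3 -c 'from h import *;st()'
```

```text
time_s: 29.2
ee_pos: [0.4518, 0.1991, 0.3014]
tool_rot: [[0.108, 0.992, 0.066], [0.861, -0.127, 0.492], [0.496, 0.004, -0.868]]
contact_force: [3.0, -5.7, -3.9]
width: 0.0157
finger_force: 25.0
t 29.2 grasp in board [-0.0864 -0.0715  0.2962] lean 29.7 yrow [ 1.    -0.005  0.004] F(board) [ 3.71 -5.26 -3.89] w 0.0157 ff 25.01 j [0.32, 0.32, -0.58, 2.05, -0.5, 0.69, 0.03]
time_s: 30.2
ee_pos: [0.4575, 0.2448, 0.3169]
tool_rot: [[0.085, 0.992, 0.092], [0.701, -0.125, 0.702], [0.708, 0.005, -0.706]]
contact_force: [-1.2, -5.1, 15.3]
width: 0.0153
finger_force: 25.8
t 30.2 grasp in board [-0.0862 -0.0241  0.3127] lean 45.1 yrow [ 1.    -0.004  0.005] F(board) [-0.57 -5.16 15.34] w 0.0153 ff 25.8 j [0.52, 0.43, -0.79, 2.11, -0.84, 0.61, 0.37]
```

```bash
python3 -m pendant '[{"x":0,"y":0,"z":0,"rx":0,"ry":0,"rz":0,"fingers":0.1},{"x":0,"y":0,"z":0,"rx":0,"ry":0,"rz":0,"fingers":0.1},{"x":0,"y":0,"z":0,"rx":0,"ry":0,"rz":0,"fingers":0.1},{"x":0,"y":0,"z":-0.2,"rx":0,"ry":0,"rz":0,"fingers":0.1},{"x":0,"y":0,"z":-0.5,"rx":0,"ry":0,"rz":0,"fingers":0.1},{"x":0,"y":0,"z":-0.5,"rx":0,"ry":0,"rz":0,"fingers":1},{"x":0,"y":0,"z":0,"rx":0,"ry":0,"rz":0,"fingers":1},{"x":0,"y":0,"z":0,"rx":0,"ry":0,"rz":0,"fingers":1},{"x":0,"y":0,"z":0,"rx":0,"ry":0,"rz":0,"fingers":1},{"x":0,"y":0,"z":0,"rx":0,"ry":0,"rz":0,"fingers":1}]' 25
python3 -c 'from h import *;st();pegs("side");loop(.22,c=.081)'; ls pics|grep p_
```

```text
time_s: 31.2
ee_pos: [0.4461, 0.1777, 0.3812]
tool_rot: [[0.086, 0.993, 0.085], [0.704, -0.121, 0.7], [0.705, -0.0, -0.709]]
contact_force: [-0.3, -0.7, -1.0]
width: 0.0055
finger_force: 0.0
t 31.2 grasp in board [-0.0895 -0.0922  0.3769] lean 44.8 yrow [ 1.  0. -0.] F(board) [-0.23 -0.71 -1.04] w 0.0055 ff 0.0 j [0.68, 0.3, -0.74, 2.03, -0.76, 0.91, 0.33]
side free 190 [[0.074, -0.107, 0.239], [0.09, -0.029, 0.271]] slope deg 17.1
side used 118 [[-0.095, -0.05, 0.243], [-0.079, -0.033, 0.323]] slope deg 64.6
top free 26 [[0.076, -0.082, 0.239], [0.086, -0.027, 0.256]] slope deg 17.1
side loop 79 [[0.061, -0.082, 0.222], [0.102, -0.074, 0.264]] [ 0.081 -0.079  0.25 ]
side bowl 496 [[0.044, -0.094, 0.104], [0.121, -0.061, 0.159]] [ 0.086 -0.079  0.136]
top loop 79 [[0.06, -0.08, 0.225], [0.099, -0.073, 0.263]] [ 0.077 -0.077  0.252]
top bowl 356 [[0.039, -0.091, 0.112], [0.102, -0.059, 0.162]] [ 0.067 -0.075  0.141]
p_1035.png
p_3125.png
```

The used peg still leans about 7° out (outer face at 50 mm instead of 42). I'll push it home from outside with closed fingers.

```bash
python3 -m pendant '[{"x":-0.232,"y":0.03,"z":0,"rx":0,"ry":0,"rz":0,"fingers":1},{"x":-0.232,"y":0,"z":0.16,"rx":0,"ry":0,"rz":0,"fingers":1},{"x":0,"y":0,"z":0.25,"rx":0,"ry":0,"rz":0,"fingers":1},{"x":0,"y":0,"z":0.25,"rx":0,"ry":0,"rz":0,"fingers":1},{"x":0.035,"y":0,"z":0.035,"rx":0,"ry":0,"rz":0,"fingers":1},{"x":0.035,"y":0,"z":0.035,"rx":0,"ry":0,"rz":0,"fingers":1},{"x":0.035,"y":0,"z":0.035,"rx":0,"ry":0,"rz":0,"fingers":1},{"x":0.035,"y":0,"z":0.035,"rx":0,"ry":0,"rz":0,"fingers":1},{"x":0.035,"y":0,"z":0.035,"rx":0,"ry":0,"rz":0,"fingers":1},{"x":0,"y":0,"z":0,"rx":0,"ry":0,"rz":0,"fingers":1}]' 25
python3 -c 'from h import *;st()'
```

```text
time_s: 32.4
ee_pos: [0.4537, 0.2068, 0.3186]
tool_rot: [[0.086, 0.992, 0.089], [0.704, -0.124, 0.699], [0.705, 0.003, -0.71]]
contact_force: [0.4, -1.3, 0.3]
width: 0.0004
finger_force: 0.1
t 32.4 grasp in board [-0.0854 -0.0623  0.3143] lean 44.8 yrow [ 1.    -0.002  0.003] F(board) [ 0.52 -1.2   0.35] w 0.0004 ff 0.14 j [0.59, 0.41, -0.76, 2.11, -0.8, 0.69, 0.4]
```

```bash
python3 -m pendant '[{"x":0.0088,"y":0,"z":0.0088,"rx":0,"ry":0,"rz":0,"fingers":1},{"x":0.0088,"y":0,"z":0.0088,"rx":0,"ry":0,"rz":0,"fingers":1},{"x":0.0088,"y":0,"z":0.0088,"rx":0,"ry":0,"rz":0,"fingers":1},{"x":0.0088,"y":0,"z":0.0088,"rx":0,"ry":0,"rz":0,"fingers":1},{"x":0.0088,"y":0,"z":0.0088,"rx":0,"ry":0,"rz":0,"fingers":1},{"x":0.0088,"y":0,"z":0.0088,"rx":0,"ry":0,"rz":0,"fingers":1},{"x":0,"y":0,"z":0,"rx":0,"ry":0,"rz":0,"fingers":1},{"x":0,"y":0,"z":0,"rx":0,"ry":0,"rz":0,"fingers":1},{"x":0,"y":0,"z":0,"rx":0,"ry":0,"rz":0,"fingers":1},{"x":0,"y":0,"z":0,"rx":0,"ry":0,"rz":0,"fingers":1}]' 25
python3 -c 'from h import *;st()'
```

```text
time_s: 33.4
ee_pos: [0.454, 0.2126, 0.3182]
tool_rot: [[0.087, 0.992, 0.088], [0.704, -0.123, 0.699], [0.705, 0.001, -0.709]]
contact_force: [-0.3, -0.8, -0.3]
width: 0.0007
finger_force: 0.3
t 33.4 grasp in board [-0.0859 -0.0565  0.314 ] lean 44.8 yrow [ 1.    -0.002  0.001] F(board) [-0.2  -0.88 -0.28] w 0.0007 ff 0.26 j [0.58, 0.42, -0.76, 2.11, -0.81, 0.68, 0.4]
```

```bash
python3 -m pendant '[{"x":0.0088,"y":0,"z":0.0088,"rx":0,"ry":0,"rz":0,"fingers":1},{"x":0.0088,"y":0,"z":0.0088,"rx":0,"ry":0,"rz":0,"fingers":1},{"x":0.0088,"y":0,"z":0.0088,"rx":0,"ry":0,"rz":0,"fingers":1},{"x":0,"y":0,"z":0,"rx":0,"ry":0,"rz":0,"fingers":1},{"x":0,"y":0,"z":0,"rx":0,"ry":0,"rz":0,"fingers":1},{"x":0,"y":0,"z":0,"rx":0,"ry":0,"rz":0,"fingers":1},{"x":0,"y":0,"z":0,"rx":0,"ry":0,"rz":0,"fingers":1},{"x":0,"y":0,"z":0,"rx":0,"ry":0,"rz":0,"fingers":1},{"x":0,"y":0,"z":0,"rx":0,"ry":0,"rz":0,"fingers":1},{"x":0,"y":0,"z":0,"rx":0,"ry":0,"rz":0,"fingers":1}]' 25
python3 -c 'from h import *;st()'
```

```text
time_s: 34.4
ee_pos: [0.4545, 0.2155, 0.3182]
tool_rot: [[0.087, 0.992, 0.088], [0.704, -0.124, 0.699], [0.705, 0.002, -0.709]]
contact_force: [-0.6, -3.1, 2.8]
width: 0.0008
finger_force: 1.4
t 34.4 grasp in board [-0.0857 -0.0536  0.314 ] lean 44.8 yrow [ 1.    -0.002  0.002] F(board) [-0.24 -3.16  2.78] w 0.0008 ff 1.42 j [0.57, 0.42, -0.77, 2.11, -0.81, 0.67, 0.39]
```

```bash
python3 -m pendant '[{"x":0.0088,"y":0,"z":0.0088,"rx":0,"ry":0,"rz":0,"fingers":1},{"x":0.0044,"y":0,"z":0.0044,"rx":0,"ry":0,"rz":0,"fingers":1},{"x":0,"y":0,"z":0,"rx":0,"ry":0,"rz":0,"fingers":1},{"x":0,"y":0,"z":0,"rx":0,"ry":0,"rz":0,"fingers":1},{"x":0,"y":0,"z":0,"rx":0,"ry":0,"rz":0,"fingers":1},{"x":0,"y":0,"z":0,"rx":0,"ry":0,"rz":0,"fingers":1},{"x":0,"y":0,"z":0,"rx":0,"ry":0,"rz":0,"fingers":1},{"x":0,"y":0,"z":0,"rx":0,"ry":0,"rz":0,"fingers":1},{"x":0,"y":0,"z":0,"rx":0,"ry":0,"rz":0,"fingers":1},{"x":0,"y":0,"z":0,"rx":0,"ry":0,"rz":0,"fingers":1}]' 25
python3 -c 'from h import *;st()'
```

```text
time_s: 35.4
ee_pos: [0.4547, 0.2161, 0.318]
tool_rot: [[0.087, 0.992, 0.089], [0.705, -0.124, 0.699], [0.704, 0.002, -0.71]]
contact_force: [-3.3, -9.2, 5.9]
width: 0.0004
finger_force: 4.5
t 35.4 grasp in board [-0.0856 -0.053   0.3138] lean 44.8 yrow [ 1.    -0.003  0.002] F(board) [-2.21 -9.53  5.88] w 0.0004 ff 4.46 j [0.57, 0.42, -0.76, 2.11, -0.81, 0.67, 0.39]
```

The force rises to 9.5 N with the tip stopped, so the peg is home. I'll retreat and verify.

```bash
python3 -m pendant '[{"x":-0.1,"y":0,"z":-0.1,"rx":0,"ry":0,"rz":0,"fingers":1},{"x":-0.2,"y":0,"z":-0.2,"rx":0,"ry":0,"rz":0,"fingers":1},{"x":-0.3,"y":0,"z":-0.4,"rx":0,"ry":0,"rz":0,"fingers":1},{"x":-0.3,"y":-0.2,"z":-0.45,"rx":0,"ry":0,"rz":0,"fingers":1},{"x":-0.3,"y":-0.2,"z":-0.45,"rx":0,"ry":0,"rz":0,"fingers":1},{"x":-0.3,"y":-0.2,"z":-0.45,"rx":0,"ry":0,"rz":0,"fingers":1},{"x":0,"y":0,"z":0,"rx":0,"ry":0,"rz":0,"fingers":1},{"x":0,"y":0,"z":0,"rx":0,"ry":0,"rz":0,"fingers":1},{"x":0,"y":0,"z":0,"rx":0,"ry":0,"rz":0,"fingers":1},{"x":0,"y":0,"z":0,"rx":0,"ry":0,"rz":0,"fingers":1}]' 25
python3 -c 'from h import *;st();pegs("side");loop(.22,c=.081)
cv2.imwrite("pics/fin.png",snapshot("side")["img"])'
```

```text
time_s: 36.4
ee_pos: [0.382, 0.0252, 0.35]
tool_rot: [[0.084, 0.993, 0.086], [0.704, -0.12, 0.7], [0.705, 0.002, -0.709]]
contact_force: [0.5, -0.5, -0.0]
width: 0.0006
finger_force: 0.0
t 36.4 grasp in board [-0.1346 -0.2513  0.3457] lean 44.9 yrow [1.    0.001 0.002] F(board) [ 0.52 -0.49 -0.04] w 0.0006 ff 0.0 j [1.0, 0.32, -0.66, 2.09, -0.64, 1.09, 0.62]
side free 190 [[0.074, -0.106, 0.239], [0.089, -0.03, 0.272]] slope deg 17.0
side used 155 [[-0.095, -0.037, 0.243], [-0.079, -0.019, 0.323]] slope deg 
top free 42 [[0.074, -0.1, 0.239], [0.086, -0.029, 0.268]] slope deg 15.6
top used 52 [[-0.095, -0.035, 0.256], [-0.081, -0.019, 0.321]] slope deg 
side loop 80 [[0.061, -0.082, 0.222], [0.102, -0.074, 0.265]] [ 0.082 -0.079  0.25 ]
side bowl 498 [[0.044, -0.094, 0.104], [0.121, -0.061, 0.157]] [ 0.086 -0.079  0.136]
top loop 81 [[0.06, -0.08, 0.225], [0.099, -0.073, 0.263]] [ 0.077 -0.077  0.252]
top bowl 432 [[0.04, -0.093, 0.108], [0.101, -0.06, 0.158]] [ 0.068 -0.078  0.138]
```

View pics/fin.png

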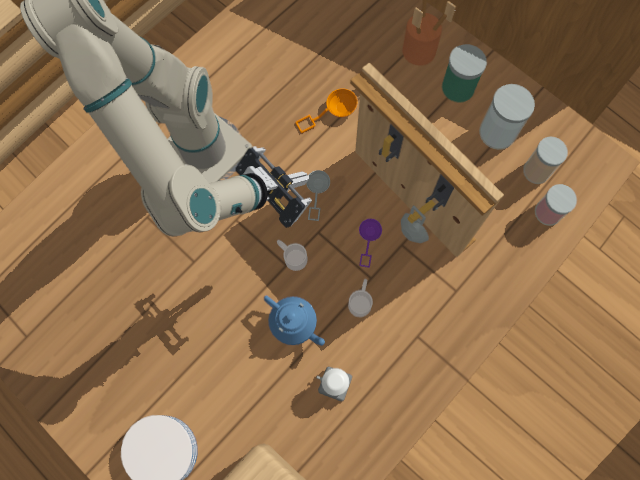

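The used peg is folded flat at (385,147), the sieve hangs still on the other hook at (417,225), and the teapot, cups and lamp have not moved. I'll hand it in.

```bash
python3 -c 'from rig import finish_job;print(finish_job())'
```

```text
the job is handed in; nothing more can be done
None
```

The job is handed in: the free hook is folded all the way down, the sieve hangs still on it by its loop, the emptied hook is folded flat against its stop, and the teapot, cups and lamp look unmoved. It took about 36 s of the 72 s; the one hard contact was about 50 N on the fingertips while pressing the free peg down onto its stop.

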